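# Load the foil dispenser

## Task

Load the foil dispenser: pry up its hinged cover by putting the blade of the bench scraper into the slot under the cover's front lip, and swing the cover open. Lay the full-length foil roll in the dispenser so that both ends of its core rest in the two V-shaped rests, then shut the cover completely. Leave the scraper lying flat on the table beside the dispenser, and do not disturb the other things.

Things in the scene. Friction and masses are not known exactly. Their poses are not given: they have to be found in the camera images.
- dispenser: foil dispenser fixed to the table, 124 mm deep (its x), 220 mm wide (its y), 87 mm high when shut; origin: centre of its underside, z up; its front, with the slot, faces its -x. Steel base tray: top of the front wall at z = 21 mm, its outer face at x = -62 mm (a toothed cutter strip sticks out 2 mm); rear and side walls end at z = 31 and 27 mm. A white cover hinges at the back
- cover (a joint): cover of the dispenser: 0 = shut, grows as its front lifts, stop at 1.7 rad. Hinge axis along the dispenser's y at x = +62, z = 31 mm. Hollow white shell, 3 mm walls, 0.2 kg; stiff friction hinge (0.2 N m) holds it at any angle; about 3 N lift it at the lip. Shut, its flat top (outside z = 87 mm) spans x = -42 to +42 mm, then drops rounded to x = -50, z = 80 and straight to the lip
- cover_lip (a point): middle of the cover's lower front edge (moves with the cover); shut, at x = -61.5, z = 31 mm in the dispenser's frame. A lip is turned out and up from it to x = -69, z = 38 mm. The slot below it, down to the base's front wall (z = 21 mm), is 10 mm high and about 210 mm wide; there is no handle
- cradle (a point): fixed in the dispenser, midway between two V-shaped rests: the centre of the seated roll lies here (dispenser frame 0, 0, 48 mm; same axes). The rests are 8 mm thick, centred 88 mm to either side along y; flanks 35 deg from vertical, V 50 mm wide at its top at z = 61 mm; a 26 mm core sits in them with its axis at this height
- foil_roll_center (a point): centre of the full-length foil roll, which lies on the table: foil 50 mm in diameter and 160 mm long, on a 26 mm cardboard core 200 mm long that sticks out 20 mm at each end; its axis is its own y; about 0.3 kg
- short_roll_center (a point): centre of a shorter foil roll, not wanted, lying on the table: foil 50 mm in diameter and 110 mm long, core 144 mm long; axis = its y
- bare_core_center (a point): centre of a bare cardboard core without foil, not wanted, lying on the table: 26 mm in diameter, 200 mm long; axis = its y
- scraper: bench scraper lying flat (0.11 kg), black handle and steel blade; origin at its underside below the middle, z up; blade points along its +x: blade 120 mm wide (y), 2 mm thick (z 1 to 3 mm), its free edge at x = +49 mm; handle along y at x = -49 to -21 mm, 118 mm long, 21 mm high (z 1 to 22 mm)
- scraper_grip (a point): centre of the scraper's handle: 28 mm across (x), half-way up (11.5 mm above the underside); axes as the scraper's. The blade's free edge is 84 mm ahead (+x), its mid-thickness 9.5 mm lower
- bottle: tall squeeze bottle standing upright, 62 mm in diameter, 206 mm high; origin under its centre; leave alone
- cup_a: white portion cup, 76 mm in diameter, 47 mm high; origin under its centre; leave alone
- cup_b: another such portion cup; leave alone
- rice_bowl: beige cup, 93 mm in diameter, 64 mm high; origin under its centre; leave alone
- pen: pen lying on the table, 145 mm long (its y), 9 mm thick; leave alone

How it is judged (in metres and radians):
On the way, in this order (a step that is already met when the one before it is completed fails the run):
1. the cover is pried up at least 20 degrees by the scraper (value of joint cover above 0.35 rad and contact force between scraper and cover above 0.3 N), for 0.05 s.
2. the full-length roll rests in both V rests, let go, under the open cover (x of foil_roll_center in the frame of dispenser between -0.005 and 0.005 m and y of foil_roll_center in the frame of dispenser between -0.006 and 0.006 m and z of foil_roll_center in the frame of dispenser between 0.044 and 0.052 m and angle between the y axis of foil_roll_center and the y axis of dispenser, either way round below 0.05 rad and value of joint cover above 0.6 rad and contact force between the fingers and foil_roll below 0.05 N), for 0.2 s.
At the end, for the whole second after the job is handed in: the full-length roll rests in both V rests (centre within 5 mm across, 6 mm along and 4 mm in height of its seat, axis within 3 degrees), the cover is shut to within 0.06 rad, and the scraper lies flat on the table, its middle at least 120 mm from the dispenser's middle (x of foil_roll_center in the frame of dispenser between -0.005 and 0.005 m and y of foil_roll_center in the frame of dispenser between -0.006 and 0.006 m and z of foil_roll_center in the frame of dispenser between 0.044 and 0.052 m and angle between the y axis of foil_roll_center and the y axis of dispenser, either way round below 0.05 rad and value of joint cover below 0.06 rad and linear speed of each of foil_roll, scraper below 0.02 m/s and angle between scraper's own z axis and vertical below 0.1 rad and height (world z) of scraper between -0.008 and 0.008 m and horizontal distance between scraper and dispenser above 0.12 m); the robot touches nothing.
It fails at once if another roll or the bare core is moved more than 40 mm (distance of any of short_roll_center, bare_core_center from where it was at the start of the episode above 0.04 m).
It fails at once if a bystander is moved more than 40 mm, or the bottle is knocked over (distance of any of cup_a, cup_b, rice_bowl, pen, bottle from where it was at the start of the episode above 0.04 m or angle between bottle's own z axis and vertical above 0.5 rad).
It also fails if it takes over 72 s, if anything falls off the work surface, if the arm or the gripper's body presses on something with over 40 N, if the wrist force passes 120 N, or if a joint passes its speed limit or range.

## Robot

A 6-joint arm with a two-finger parallel gripper is mounted at the origin on a cart in front of the work surface, level with it; the furniture and walls round the work are solid. World frame = base frame: x ahead of the robot, y to its left, z up, the work surface at z = 0. Lengths are in m, angles in degrees, forces in N, time in s.
With the tool pointing down it reaches from about 0.4 to 0.825 m from the base axis. Payload 7 kg.
Tool frame: the origin (TCP) lies midway between the tips of the shut fingers; the grasp point (between the pads) lies 19 mm behind it (r.grasp_offset is the distance from the TCP to the grasp point, in m); z points along the fingers, x is the direction in which the jaws open and shut, and the axes are right-handed (so a half turn about z gives the same grasp; the last joint's range is limited). The gripper opens to 88 mm and grips with 3 to 60 N. Pads are 19 mm wide; open, the fingers measure 130 mm over their backs; the gripper's body (78 mm by 193 mm) begins 47 mm behind the grasp point.
Start: joints at [-57.175, 20.546, 0.682, 0, -70.136, -16.507], TCP at [0.19, -0.648, 0.188] pointing down, gripper open.
Joint ranges: [-176.03, 176.03], [-82.01, 121.73], [-58.28, 71.71], [-173.87, 95.51], [-174.79, -0.11], [-173.66, 173.66]. Speed limits (degrees/s): [136.94, 136.94, 172.46, 180, 180, 180].

## Interface

Orientations are given as [roll, pitch, yaw] about the fixed x, y, z axes, in that order (R = Rz(yaw) Ry(pitch) Rx(roll)).
In Python, from plant import r gives the robot as it stands.
- The arm moves only by the tool step_arm, never from a script. Its argument "deltas" is a list of rows, each a list of 7 numbers: the turn, a rotation vector about the tool's x, y, z in rad, then the shift along the tool's x, y, z in mm, then the opening, from -1 (shut) to 1 (fully open), so that 0 is half open. In form: [[ax, ay, az, x, y, z, grip], ...]. A call has 1 to 10 rows; each row shifts and turns the pose as measured when the row begins, along the tool's axes as they then stand; what a row does not reach is not made up. A row lasts 1/10 s, in which the tool goes at most 50 mm and 8.59 degrees, less where a joint would pass 70% of its speed; a pose out of reach is approached as far as the arm can. A call with a gripper value outside its range is refused whole. The fingers move at their own pace and stop on an object; "squeeze" is the grip in N (left out, the last holds). Time passes only in rows, so rows that do not move let the fingers close. It gives the time, the measured TCP pose, the force and the opening at its end, in the units of the state.
- r.get_state(): the state, without advancing time (a new reading comes with each control period).
- r.capture(name): name is "side" or "top"; returns the picture (420x560x3 uint8, red, green, blue); there is no depth.
- r.camera_info(name): a dict with "vertical_fov" (degrees; the focal length in pixels is half the picture's height over the tangent of half this angle, whatever the lens; pixels are square), "cx", "cy" (the principal point, pixels), "view" (4x4, takes a point from world to camera coordinates). Camera axes: x right, y down, z forward; pixel columns grow to the right and rows downward; lengths in m; the calibration is good to about 2 mm. A picture is of the moment at which its call begins. camera_info takes no time and is no camera call.
- r.close_job(): hands the job in, once; it reports no verdict.
The state is a dict: "time_s": time; "joints": joint angles; "qd": joint speeds; "joint_torque": joint torques, N m; "tcp_pos": TCP position; "eef_rot": TCP orientation; "contact_force": force on the tool from outside, world axes, zero at the start; "moment": the same for the moment, N m; "gripper_width": finger opening in m.
Only numpy, scipy, OpenCV 4.12 (cv2) and the standard library are available. Lean on these libraries where they do the work, as an engineer would, in place of code of your own. Each camera call takes 0.05 s, during which the arm holds its last target.

## Working session

There is one attempt and no reset: what is moved stays moved. The work goes in short steps, Python scripts to look and compute and a tool call to move; the robot and the scene stay as the last step left them, time stands still between calls to the robot, and variables do not carry over. Pictures are saved under pics/ and viewed, and the job is handed in when it is done.

Besides the shell and the picture viewer there is one more tool, called after "Request:" by a JSON object that holds its "fn" and its "kwargs". step_arm: Moves the arm, as the interface text tells. Its arguments: {"type":"object","properties":{"deltas":{"type":"array","items":{"type":"array","items":{"type":"number"}}},"squeeze":{"type":"number"}},"required":["deltas"]}

```bash
ls; mkdir -p pics
python3 - <<'E'
from plant import r
import cv2
print(r.get_state())
for n in("side","top"):
    im=r.capture(n); cv2.imwrite(f"pics/{n}0.png",im[:,:,::-1]); print(n,r.camera_info(n))
E
```

```text
pics
{'time_s': 0.0, 'joints': array([-5.71763347e+01,  2.05904928e+01,  6.32280172e-01, -2.05778431e-02,
       -7.01350305e+01, -1.65076927e+01]), 'qd': array([-0.10167209, -0.02717868,  0.00034097, -0.07101683, -0.02237302,
       -0.01769272]), 'joint_torque': array([ 1.24765243e-04, -5.82720459e+01,  2.93067491e+01,  6.99736297e+00,
        6.94264789e-03, -1.13018880e-04]), 'tcp_pos': array([ 0.18945006, -0.64728153,  0.18752059]), 'eef_rot': array([-1.79992050e+02, -9.48968758e-02,  1.06308958e+02]), 'contact_force': array([-1.18799662, -0.16154071,  0.21762319]), 'moment': array([ 0.01509552,  0.0090594 , -0.00435593]), 'gripper_width': 0.08761146027036502}
side {'vertical_fov': 45.15396680992513, 'cx': 280.74352684154866, 'cy': 201.89462379183092, 'view': array([[-0.99880532,  0.04832909,  0.00722711,  0.59016857],
       [ 0.02571356,  0.6455563 , -0.76327969,  0.09152082],
       [-0.04155411, -0.76218198, -0.64602778,  1.49399202],
       [ 0.        ,  0.        ,  0.        ,  1.        ]])}
top {'vertical_fov': 57.12686977016148, 'cx': 284.7839383881275, 'cy': 208.15374156890763, 'view': array([[-0.00892579, -0.9999027 ,  0.01071966, -0.05363165],
       [-0.98198253,  0.00674121, -0.18885143,  0.58926477],
       [ 0.18876079, -0.01221217, -0.98194716,  0.91476253],
       [ 0.        ,  0.        ,  0.        ,  1.        ]])}
```

View pics/side0.png

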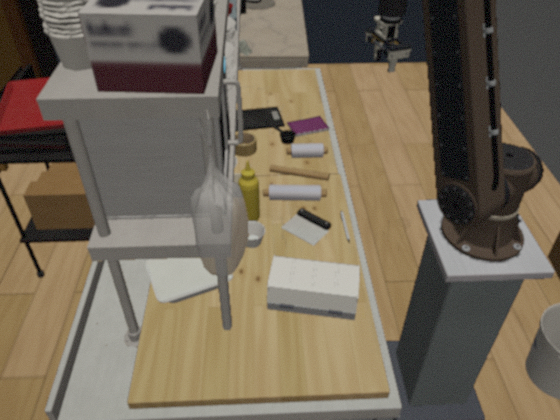

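View pics/top0.png

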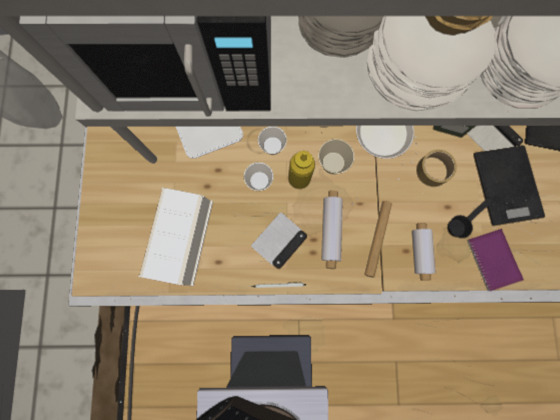

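Run:
```python
import cv2
a=cv2.imread("pics/top0.png");b=cv2.imread("pics/side0.png")
cv2.imwrite("pics/z1.png",cv2.resize(a[170:310,120:320],None,fx=4,fy=4,interpolation=cv2.INTER_CUBIC))
cv2.imwrite("pics/z2.png",cv2.resize(b[180:325,220:370],None,fx=4,fy=4,interpolation=cv2.INTER_CUBIC))
cv2.imwrite("pics/z3.png",cv2.resize(a[120:310,310:450],None,fx=3,fy=3,interpolation=cv2.INTER_CUBIC))
```

```text
(no output)
```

View pics/z1.png

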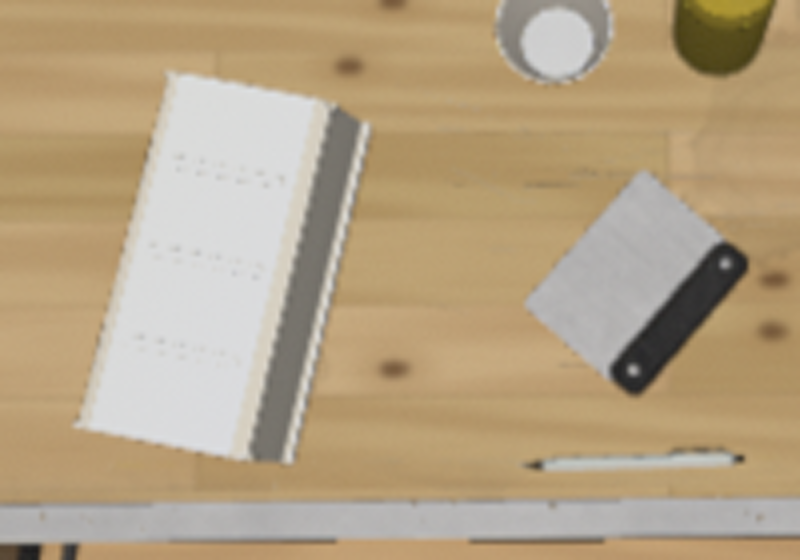

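View pics/z2.png

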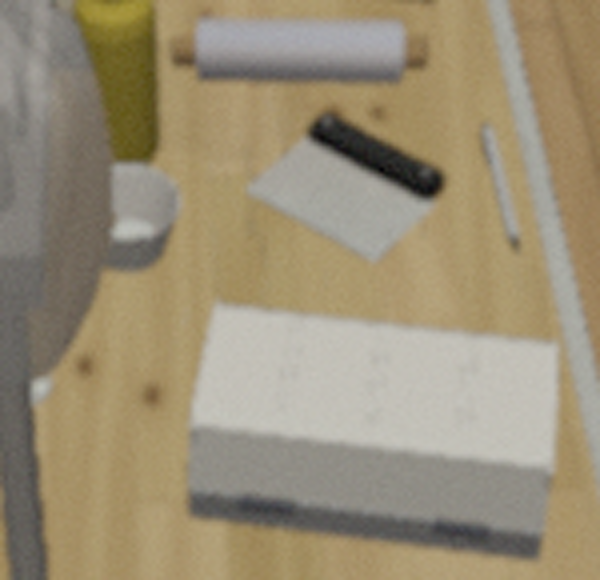

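View pics/z3.png

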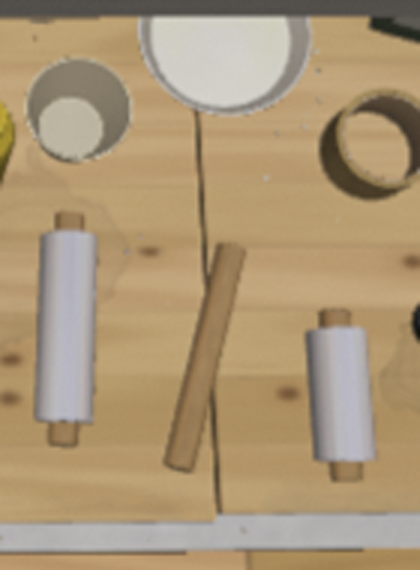

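```bash
cat > h.py <<'E'
import numpy as np,cv2
from plant import r
def cam(n):
    c=r.camera_info(n); f=210/np.tan(np.radians(c["vertical_fov"])/2); return f,c["cx"],c["cy"],np.array(c["view"])
def ray(n,p):
    f,cx,cy,V=cam(n); R=V[:3,:3];o=-R.T@V[:3,3]
    d=R.T@np.array([(p[0]-cx)/f,(p[1]-cy)/f,1.]); return o,d/np.linalg.norm(d)
def onz(n,p,z):
    o,d=ray(n,p); return o+d*(z-o[2])/d[2]
def proj(n,X):
    f,cx,cy,V=cam(n); c=V[:3,:3]@np.asarray(X,float)+V[:3,3]; return np.array([cx+f*c[0]/c[2],cy+f*c[1]/c[2]])
def tri(p1,p2,n1="top",n2="side"):
    o1,d1=ray(n1,p1);o2,d2=ray(n2,p2)
    A=np.c_[d1,-d2]; t=np.linalg.lstsq(A,o2-o1,rcond=None)[0]
    a=o1+d1*t[0];b=o2+d2*t[1]; return (a+b)/2,np.linalg.norm(a-b)
E
python3 - <<'E'
from h import *
np.set_printoptions(precision=4,suppress=True)
T=lambda x,y:(120+(x+.5)/4-.5,170+(y+.5)/4-.5)
S=lambda x,y:(220+(x+.5)/4-.5,180+(y+.5)/4-.5)
for n,p,z in [("lip far",(369,122),.038),("lip near",(292,463),.038),("backtop far",(170,73),.08),("backtop near",(80,428),.08),("ftop far",(335,103),.08),("ftop near",(250,458),.08),
 ("blade tipA",(645,170),.003),("blade tipB",(525,303),.003),("handle hiA",(738,245),.022),("handle lo",(630,390),.022)]:
    print(n,onz("top",T(*p),z))
for n,p,q in [("backtopfar",(170,73),(190,428)),("backtopnear",(80,428),(552,470)),
  ("fronttopfar",(335,103),(217,305)),("fronttopnear",(250,458),(558,343)),("bladeA",(645,170),(250,188)),("bladeB",(525,303),(376,260)),("rivA",(725,264),(325,124)),("rivB",(632,370),(431,184))]:
    print(n,*tri(T(*p),S(*q)))
# camera pos, side view of base
for p in [(190,515),(540,557)]: print("base rear",onz("side",S(*p),0))
print(ray("top",(0,0))[0],ray("side",(0,0))[0])
# roll in top: zoom3 ->
Z=lambda x,y:(310+(x+.5)/3-.5,120+(y+.5)/3-.5)
for n,p,z in [("coreA",(69,212),.025),("coreB",(62,446),.025)]: print(n,onz("top",Z(*p),z))
for p,q in [((69,212),(174,51)),((62,446),(427,50))]: print(tri(Z(*p),S(*q)))
E
```

```text
lip far [0.6147 0.1288 0.038 ]
lip near [0.4001 0.1704 0.038 ]
backtop far [0.6374 0.2448 0.08  ]
backtop near [0.4218 0.2868 0.08  ]
ftop far [0.6178 0.1424 0.08  ]
ftop near [0.4034 0.1858 0.08  ]
blade tipA [ 0.5884 -0.0485  0.003 ]
blade tipB [0.5009 0.0304 0.003 ]
handle hiA [ 0.5354 -0.1081  0.022 ]
handle lo [ 0.4434 -0.038   0.022 ]
backtopfar [0.6371 0.2453 0.0787] 0.0012437049187105037
backtopnear [0.4216 0.2872 0.079 ] 0.0003132119505111331
fronttopfar [0.6171 0.1429 0.0786] 0.0019215026622416834
fronttopnear [0.4022 0.1862 0.0797] 0.0024835516952243747
bladeA [ 0.5864 -0.048   0.0032] 0.004026497501807163
bladeB [0.4994 0.0307 0.0025] 0.002966804807648815
rivA [ 0.5242 -0.0999  0.0181] 0.0012775912397943636
rivB [ 0.4536 -0.0385  0.011 ] 0.005966197113055733
base rear [0.6374 0.2499 0.    ]
base rear [0.4213 0.2915 0.    ]
[ 0.4055 -0.0464  1.0101] [0.6492 1.0511 1.0308]
coreA [ 0.6417 -0.1849  0.025 ]
coreB [ 0.4392 -0.1725  0.025 ]
(array([ 0.6396, -0.1843,  0.0256]), np.float64(0.003898873495237154))
(array([ 0.4391, -0.1719,  0.0295]), np.float64(0.00015926089783382401))
```

```bash
cat >> h.py <<'E'
from scipy.spatial.transform import Rotation as Ro, Slerp
def down(yaw,tilt=0):  # tilt>0: body leans toward -toolx (tool z gains +x)
    return Ro.from_euler('z',yaw,degrees=True)*Ro.from_euler('y',-tilt,degrees=True)*Ro.from_euler('x',180,degrees=True)
def plan(P,Rt,n):
    s=r.get_state(); p=s["tcp_pos"];R0=Ro.from_euler('xyz',s["eef_rot"],degrees=True)
    sl=Slerp([0,1],Ro.concatenate([R0,Rt])); P=np.array(P)
    print("t",s["time_s"],"tcp",np.round(p,4),np.round(s["eef_rot"],1),"w",round(s["gripper_width"],4),"F",np.round(s["contact_force"],1),"J",np.round(s["joints"]))
    for i in range(n):
        a,b=sl(i/n),sl((i+1)/n); rv=(a.inv()*b).as_rotvec(); d=a.inv().apply((P-p)/n)*1000
        print([round(float(x),3) for x in rv]+[round(float(x),1) for x in d])
E
python3 - <<'E'
from h import *
print("bottle",onz("top",(302,180),0),tri((303,157),(220+248/4-.5,180-15/4)))
print(down(48.4).as_euler('xyz',degrees=True))
plan([0.4886,-.0712,.1],down(48.4),20)
E
```

```text
bottle [ 0.67692826 -0.10627036  0.        ] (array([ 0.63004751, -0.08302732,  0.19045951]), np.float64(0.09621167632886674))
[180.    0.   48.4]
t 0.1 tcp [ 0.1895 -0.6473  0.1876] [-1.800e+02 -1.000e-01  1.063e+02] w 0.0883 F [-1.  -0.1  0. ] J [-57.  21.   1.  -0. -70. -17.]
[-0.0, -0.0, 0.051, 23.4, 22.4, 4.4]
[-0.0, -0.0, 0.051, 24.5, 21.2, 4.4]
[-0.0, -0.0, 0.051, 25.6, 20.0, 4.4]
[-0.0, -0.0, 0.051, 26.6, 18.6, 4.4]
[-0.0, -0.0, 0.051, 27.5, 17.3, 4.4]
[-0.0, -0.0, 0.051, 28.3, 15.9, 4.4]
[-0.0, -0.0, 0.051, 29.1, 14.4, 4.4]
[-0.0, -0.0, 0.051, 29.8, 12.9, 4.4]
[-0.0, -0.0, 0.051, 30.4, 11.4, 4.4]
[-0.0, -0.0, 0.051, 30.9, 9.9, 4.4]
[-0.0, -0.0, 0.051, 31.4, 8.3, 4.4]
[-0.0, -0.0, 0.051, 31.8, 6.7, 4.4]
[-0.0, -0.0, 0.051, 32.1, 5.1, 4.4]
[-0.0, -0.0, 0.051, 32.3, 3.5, 4.4]
[-0.0, -0.0, 0.051, 32.4, 1.8, 4.4]
[-0.0, -0.0, 0.051, 32.5, 0.2, 4.4]
[-0.0, -0.0, 0.051, 32.4, -1.5, 4.4]
[-0.0, -0.0, 0.051, 32.3, -3.1, 4.4]
[-0.0, -0.0, 0.051, 32.1, -4.7, 4.4]
[-0.0, -0.0, 0.051, 31.8, -6.3, 4.4]
```

Request:
{"fn": "step_arm", "kwargs": {"deltas": [[0, 0, 0.051, 23.4, 22.4, 4.4, 1], [0, 0, 0.051, 24.5, 21.2, 4.4, 1], [0, 0, 0.051, 25.6, 20, 4.4, 1], [0, 0, 0.051, 26.6, 18.6, 4.4, 1], [0, 0, 0.051, 27.5, 17.3, 4.4, 1], [0, 0, 0.051, 28.3, 15.9, 4.4, 1], [0, 0, 0.051, 29.1, 14.4, 4.4, 1], [0, 0, 0.051, 29.8, 12.9, 4.4, 1], [0, 0, 0.051, 30.4, 11.4, 4.4, 1], [0, 0, 0.051, 30.9, 9.9, 4.4, 1]], "squeeze": 50}}

```text
time_s: 1.1
tcp_pos: [0.3432, -0.3514, 0.1378]
eef_rot: [-179.6, -0.3, 75.6]
contact_force: [0.3, 0.3, 0.4]
gripper_width: 0.0876
```

Run:
```python
from h import *
plan([0.4886,-.0712,.09],down(48.4),12)
```

```text
t 1.1 tcp [ 0.3432 -0.3514  0.1378] [-179.6   -0.3   75.6] w 0.0876 F [0.3 0.3 0.4] J [-23.   6. -26.  -0. -59. -81.]
[-0.001, -0.0, 0.039, 25.6, 5.9, 4.1]
[-0.001, -0.0, 0.039, 25.8, 4.9, 4.1]
[-0.001, -0.0, 0.039, 26.0, 3.9, 4.1]
[-0.001, -0.0, 0.039, 26.1, 2.9, 4.1]
[-0.001, -0.0, 0.039, 26.2, 1.8, 4.1]
[-0.001, -0.0, 0.039, 26.3, 0.8, 4.1]
[-0.001, -0.0, 0.039, 26.3, -0.3, 4.0]
[-0.001, -0.0, 0.039, 26.3, -1.3, 4.0]
[-0.001, -0.0, 0.039, 26.2, -2.3, 4.0]
[-0.001, -0.0, 0.039, 26.1, -3.4, 4.0]
[-0.001, -0.0, 0.039, 25.9, -4.4, 4.0]
[-0.001, -0.0, 0.039, 25.7, -5.4, 4.0]
```

Run:
```python
from h import *
plan([0.4886,-.0712,.09],down(48.4+180),20)
```

```text
t 1.1 tcp [ 0.3432 -0.3514  0.1378] [-179.6   -0.3   75.6] w 0.0876 F [0.3 0.3 0.4] J [-23.   6. -26.  -0. -59. -81.]
[0.0, -0.001, -0.133, 15.4, 3.6, 2.4]
[0.0, -0.001, -0.133, 14.8, 5.6, 2.4]
[0.0, -0.001, -0.133, 13.9, 7.5, 2.4]
[0.0, -0.001, -0.133, 12.8, 9.3, 2.4]
[0.0, -0.001, -0.133, 11.4, 10.9, 2.4]
[0.0, -0.001, -0.133, 9.9, 12.3, 2.4]
[0.0, -0.001, -0.133, 8.2, 13.5, 2.4]
[0.0, -0.001, -0.133, 6.3, 14.5, 2.4]
[0.0, -0.001, -0.133, 4.3, 15.2, 2.4]
[0.0, -0.001, -0.133, 2.2, 15.6, 2.4]
[0.0, -0.001, -0.133, 0.2, 15.8, 2.4]
[0.0, -0.001, -0.133, -1.9, 15.7, 2.4]
[0.0, -0.001, -0.133, -4.0, 15.3, 2.4]
[0.0, -0.001, -0.133, -6.0, 14.6, 2.4]
[0.0, -0.001, -0.133, -7.9, 13.7, 2.4]
[0.0, -0.001, -0.133, -9.6, 12.5, 2.4]
[0.0, -0.001, -0.133, -11.2, 11.1, 2.4]
[0.0, -0.001, -0.133, -12.6, 9.5, 2.4]
[0.0, -0.001, -0.133, -13.7, 7.8, 2.4]
[0.0, -0.001, -0.133, -14.7, 5.9, 2.4]
```

Request:
{"fn": "step_arm", "kwargs": {"deltas": [[0, 0, -0.133, 15.4, 3.6, 2.4, 1], [0, 0, -0.133, 14.8, 5.6, 2.4, 1], [0, 0, -0.133, 13.9, 7.5, 2.4, 1], [0, 0, -0.133, 12.8, 9.3, 2.4, 1], [0, 0, -0.133, 11.4, 10.9, 2.4, 1], [0, 0, -0.133, 9.9, 12.3, 2.4, 1], [0, 0, -0.133, 8.2, 13.5, 2.4, 1], [0, 0, -0.133, 6.3, 14.5, 2.4, 1], [0, 0, -0.133, 4.3, 15.2, 2.4, 1], [0, 0, -0.133, 2.2, 15.6, 2.4, 1]]}}

```text
time_s: 2.1
tcp_pos: [0.4144, -0.2003, 0.1114]
eef_rot: [179.7, -0.7, 154.6]
contact_force: [0.3, -0.4, -0.4]
gripper_width: 0.0878
```

Request:
{"fn": "step_arm", "kwargs": {"deltas": [[0, 0, -0.133, 0.2, 15.8, 2.4, 1], [0, 0, -0.133, -1.9, 15.7, 2.4, 1], [0, 0, -0.133, -4, 15.3, 2.4, 1], [0, 0, -0.133, -6, 14.6, 2.4, 1], [0, 0, -0.133, -7.9, 13.7, 2.4, 1], [0, 0, -0.133, -9.6, 12.5, 2.4, 1], [0, 0, -0.133, -11.2, 11.1, 2.4, 1], [0, 0, -0.133, -12.6, 9.5, 2.4, 1], [0, 0, -0.133, -13.7, 7.8, 2.4, 1], [0, 0, -0.133, -14.7, 5.9, 2.4, 1]]}}

```text
time_s: 3.1
tcp_pos: [0.4763, -0.0486, 0.0852]
eef_rot: [179.0, -0.0, -126.0]
contact_force: [-0.3, -0.5, -0.3]
gripper_width: 0.0874
```

Run:
```python
from h import *
plan([0.4886,-.0712,.06],down(48.4+180),2)
im=r.capture("top"); cv2.imwrite("pics/t1.png",cv2.resize(im[150:310,180:380,::-1],None,fx=4,fy=4,interpolation=cv2.INTER_CUBIC)[:600])
```

```text
t 3.1 tcp [ 0.4763 -0.0486  0.0852] [ 179.   -0. -126.] w 0.0874 F [-0.3 -0.5 -0.3] J [ 17.   8. -31.  -1. -52.  38.]
[0.008, -0.001, 0.049, 5.5, -11.8, 12.4]
[0.008, -0.001, 0.049, 5.0, -12.0, 12.5]
```

View pics/t1.png

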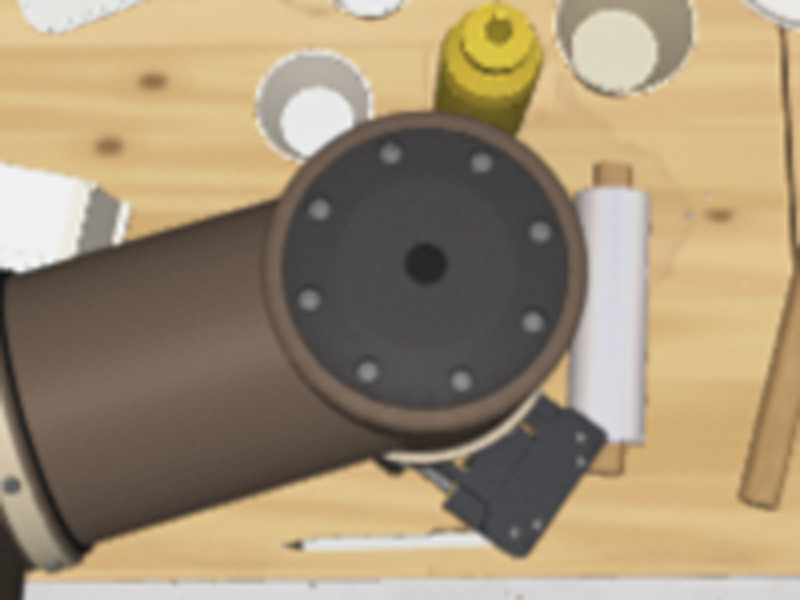

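Request:
{"fn": "step_arm", "kwargs": {"deltas": [[0.008, 0, 0.049, 5.5, -11.8, 8, 1], [0.008, 0, 0.049, 5, -12, 8, 1], [0, 0, 0, 0, 0, 0, 1]]}}

```text
time_s: 3.45
tcp_pos: [0.4902, -0.0704, 0.067]
eef_rot: [180.0, -0.1, -131.5]
contact_force: [-1.0, -0.5, -0.5]
gripper_width: 0.0875
```

Run:
```python
from h import *
plan([0.4886,-.0708,.006],down(48.4+180),4)
im=r.capture("side"); cv2.imwrite("pics/s1.png",cv2.resize(im[140:290,210:380,::-1],None,fx=4,fy=4,interpolation=cv2.INTER_CUBIC)[:600])
```

```text
t 3.45 tcp [ 0.4902 -0.0704  0.067 ] [ 1.800e+02 -1.000e-01 -1.315e+02] w 0.0875 F [-1.  -0.5 -0.5] J [ 15.  11. -31.   0. -49.  34.]
[0.0, -0.0, 0.0, 0.3, 0.2, 15.3]
[0.0, -0.0, 0.0, 0.3, 0.2, 15.3]
[0.0, -0.0, 0.0, 0.3, 0.2, 15.3]
[0.0, -0.0, 0.0, 0.3, 0.2, 15.3]
```

View pics/s1.png

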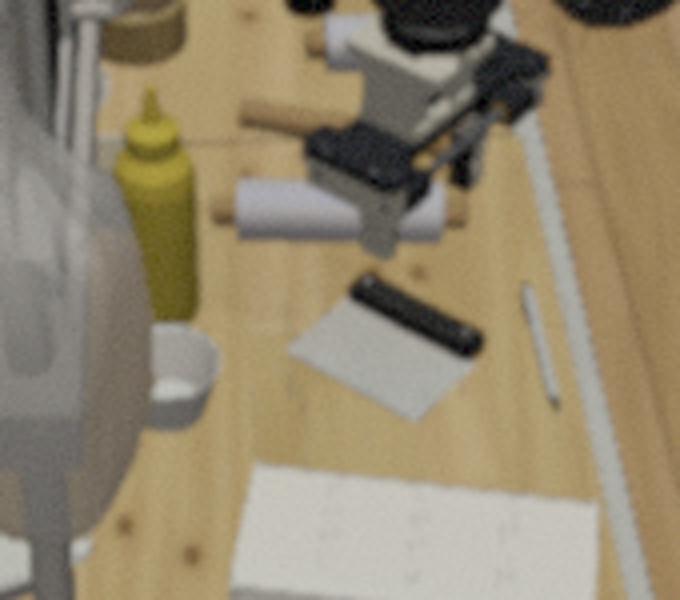

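Run:
```python
from h import *
for s in(-1,0,1):
    p=proj("side",np.array([.490,-.0704,.067])+s*np.array([.664,.748,0])*.054); print((p-[210,140]+.5)*4-.5)
print((proj("side",[.4886,-.071,.022])-[210,140]+.5)*4-.5)
```

```text
[459.94402752 223.14546278]
[417.66343428 259.33435741]
[373.50280703 297.13241471]
[416.45355262 304.41409813]
```

Run:
```python
import cv2
from h import *
im=r.capture("side"); cv2.imwrite("pics/s2.png",cv2.resize(im[138:238,270:360,::-1],None,fx=6,fy=6,interpolation=cv2.INTER_LANCZOS4))
```

```text
(no output)
```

View pics/s2.png

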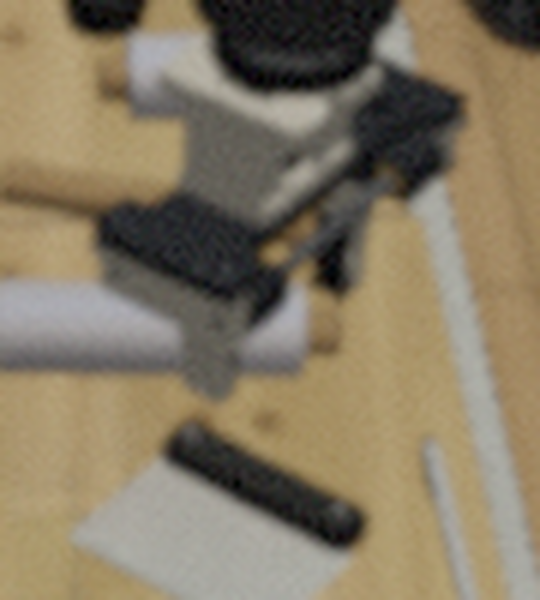

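Request:
{"fn": "step_arm", "kwargs": {"deltas": [[0, 0, 0, 0.5, 0.3, 15, 1], [0, 0, 0, 0.5, 0.3, 15, 1], [0, 0, 0, 0, 0, 6, 1], [0, 0, 0, 0, 0, 0, 1]]}}

```text
time_s: 3.95
tcp_pos: [0.4896, -0.0708, 0.0325]
eef_rot: [-179.9, 0.1, -131.5]
contact_force: [0.7, 0.4, -0.4]
gripper_width: 0.0876
```

Run:
```python
from h import *
plan([0.4886,-.0708,.006],down(48.4+180),4)
im=r.capture("side"); cv2.imwrite("pics/s3.png",cv2.resize(im[138:238,270:360,::-1],None,fx=6,fy=6,interpolation=cv2.INTER_LANCZOS4))
```

```text
t 3.95 tcp [ 0.4896 -0.0708  0.0325] [-1.799e+02  1.000e-01 -1.315e+02] w 0.0876 F [ 0.7  0.4 -0.4] J [ 15.  13. -33.   0. -43.  34.]
[-0.0, 0.0, 0.001, 0.2, 0.2, 6.6]
[-0.0, 0.0, 0.001, 0.2, 0.2, 6.6]
[-0.0, 0.0, 0.001, 0.2, 0.2, 6.6]
[-0.0, 0.0, 0.001, 0.2, 0.2, 6.6]
```

View pics/s3.png

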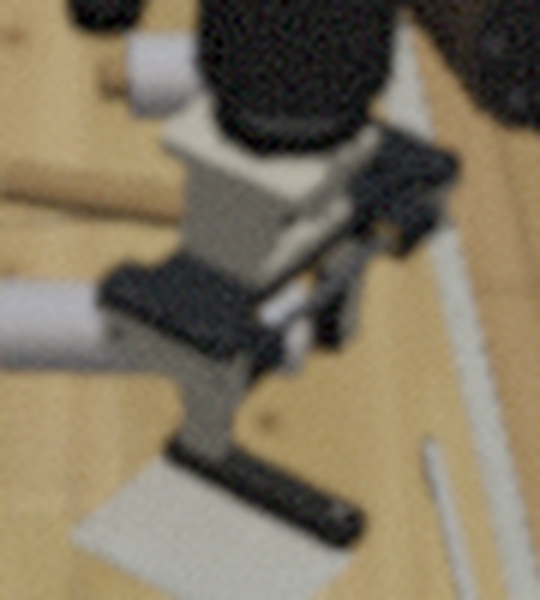

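Run:
```python
from h import *
Z=lambda x,y:(270+(x+.5)/6-.5,138+(y+.5)/6-.5)
for z in (.0325,.045,.06,.075):
    print(z,onz("side",Z(207,457),z),onz("side",Z(335,350),z))
for z in (.067,.08,.1):
    print(z,onz("side",Z(212,397),z),onz("side",Z(335,292),z))
print(np.array([.4896,-.0708])+np.array([.663,.749])*.065,np.array([.4896,-.0708])-np.array([.663,.749])*.065)
print(proj("side",[.518,.018,.027]))
```

```text
0.0325 [ 0.51815915 -0.06928621  0.0325    ] [ 0.44494154 -0.14982812  0.0325    ]
0.045 [ 0.51979993 -0.05525697  0.045     ] [ 0.44749914 -0.13479035  0.045     ]
0.06 [ 0.52176886 -0.03842189  0.06      ] [ 0.45056826 -0.11674502  0.06      ]
0.075 [ 0.52373779 -0.02158681  0.075     ] [ 0.45363738 -0.09869969  0.075     ]
0.067 [ 0.51653149 -0.07466969  0.067     ] [ 0.44660438 -0.15471799  0.067     ]
0.08 [ 0.51832094 -0.05948437  0.08      ] [ 0.44933707 -0.1384529   0.08      ]
0.1 [ 0.52107394 -0.03612233  0.1       ] [ 0.45354121 -0.11342968  0.1       ]
[ 0.532695 -0.022115] [ 0.446505 -0.119485]
[306.62302576 235.48320236]
```

Request:
{"fn": "step_arm", "kwargs": {"deltas": [[0, 0, 0, 0, 0, -10, -0.2], [0, 0, 0, 0, 0, -10, -0.2], [0, 0, 0, 0, 0, 0, -0.2], [0, 0, 0, 0, 0, 0, -0.2]]}}

```text
time_s: 4.4
tcp_pos: [0.4916, -0.0704, 0.0575]
eef_rot: [-179.7, 0.3, -131.4]
contact_force: [-1.0, 0.2, -0.5]
gripper_width: 0.061
```

Run:
```python
from h import *
plan([0.4886,-.0708,.006],down(48.4+180),4)
im=r.capture("side"); cv2.imwrite("pics/s4.png",cv2.resize(im[138:238,270:360,::-1],None,fx=6,fy=6,interpolation=cv2.INTER_LANCZOS4))
```

```text
t 4.4 tcp [ 0.4916 -0.0704  0.0575] [-179.7    0.3 -131.4] w 0.061 F [-1.   0.2 -0.5] J [ 15.  11. -32.   0. -47.  34.]
[-0.001, 0.001, 0.001, 0.7, 0.6, 12.9]
[-0.001, 0.001, 0.001, 0.6, 0.5, 12.9]
[-0.001, 0.001, 0.001, 0.6, 0.5, 12.9]
[-0.001, 0.001, 0.001, 0.6, 0.5, 12.9]
```

View pics/s4.png

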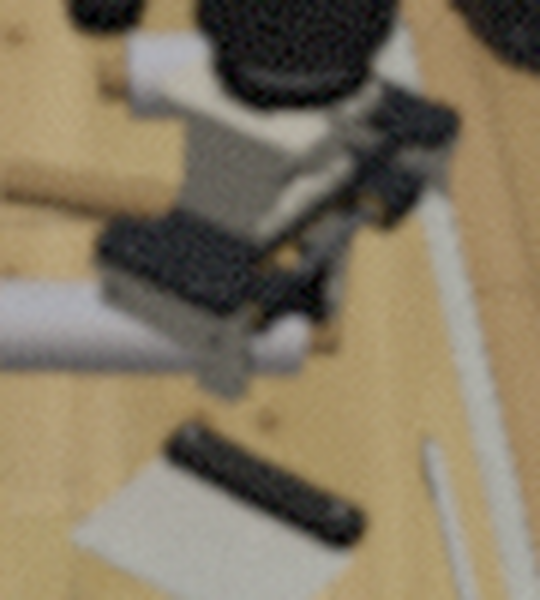

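Request:
{"fn": "step_arm", "kwargs": {"deltas": [[0, 0, 0, 1, 1, 12, 1], [0, 0, 0, 1, 0.5, 12, 1], [0, 0, 0, 0, 0, 8, 1], [0, 0, 0, 0, 0, 8, 1], [0, 0, 0, 0, 0, 4, 1]]}}

```text
time_s: 4.95
tcp_pos: [0.4907, -0.0706, 0.013]
eef_rot: [-179.6, 0.5, -131.4]
contact_force: [-0.2, 0.1, -0.2]
gripper_width: 0.0867
```

Request:
{"fn": "step_arm", "kwargs": {"deltas": [[0, 0, 0, 0, 0, 3, 1]]}}

```text
time_s: 5.05
tcp_pos: [0.4907, -0.0706, 0.0096]
eef_rot: [-179.6, 0.4, -131.4]
contact_force: [-0.1, -0.6, -0.3]
gripper_width: 0.0872
```

Run:
```python
from h import *
plan([0.4886,-.0708,.006],down(48.4+180),1)
im=r.capture("side"); cv2.imwrite("pics/s5.png",cv2.resize(im[138:238,270:360,::-1],None,fx=6,fy=6,interpolation=cv2.INTER_LANCZOS4))
```

```text
t 5.05 tcp [ 0.4907 -0.0706  0.0096] [-179.6    0.4 -131.4] w 0.0872 F [-0.1 -0.6 -0.3] J [ 15.  15. -35.   0. -39.  34.]
[-0.006, 0.008, 0.003, 1.6, 1.5, 3.6]
```

View pics/s5.png

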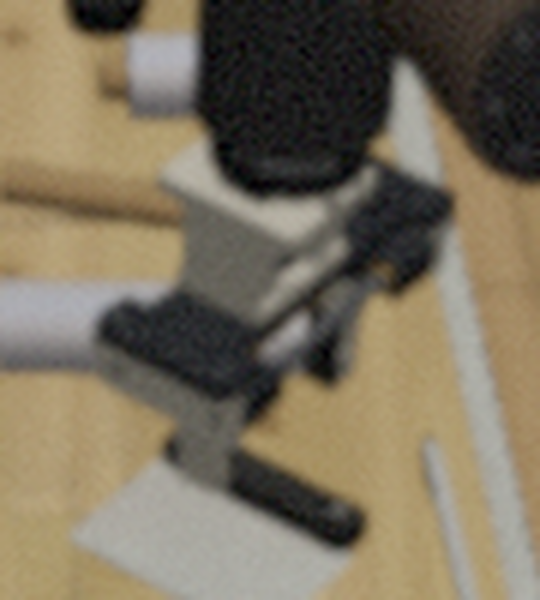

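Request:
{"fn": "step_arm", "kwargs": {"deltas": [[-0.006, 0.008, 0, 1.6, 1.5, 3, 1]]}}

```text
time_s: 5.2
tcp_pos: [0.4885, -0.0708, 0.0064]
eef_rot: [-180.0, -0.0, -131.4]
contact_force: [0.4, 0.2, 0.9]
gripper_width: 0.0882
```

Request:
{"fn": "step_arm", "kwargs": {"deltas": [[0, 0, 0, 0, 0, 3, 1]]}}

```text
time_s: 5.3
tcp_pos: [0.4886, -0.0708, 0.0033]
eef_rot: [-180.0, -0.0, -131.4]
contact_force: [0.3, 0.3, -0.6]
gripper_width: 0.0876
```

Request:
{"fn": "step_arm", "kwargs": {"deltas": [[0, 0, 0, 0, 0, 3, 1]]}}

```text
time_s: 5.4
tcp_pos: [0.4888, -0.0707, 0.0002]
eef_rot: [-180.0, -0.0, -131.4]
contact_force: [0.5, -0.2, 0.6]
gripper_width: 0.0876
```

Request:
{"fn": "step_arm", "kwargs": {"deltas": [[0, 0, 0, 0, 0, 5, 1], [0, 0, 0, 0, 0, 5, 1]]}}

```text
time_s: 5.6
tcp_pos: [0.4893, -0.0706, -0.0101]
eef_rot: [-179.9, 0.0, -131.4]
contact_force: [0.8, 0.5, 0.5]
gripper_width: 0.0878
```

Run:
```python
from h import *
plan([0.4886,-.0708,.006],down(48.4+180),1)
im=r.capture("side"); cv2.imwrite("pics/s6.png",cv2.resize(im[138:238,270:360,::-1],None,fx=6,fy=6,interpolation=cv2.INTER_LANCZOS4))
```

```text
t 5.6 tcp [ 0.4893 -0.0706 -0.0101] [-179.9    0.  -131.4] w 0.0878 F [0.8 0.5 0.5] J [ 15.  17. -36.   0. -37.  34.]
[-0.001, 0.0, 0.004, 0.6, 0.4, -16.1]
```

View pics/s6.png

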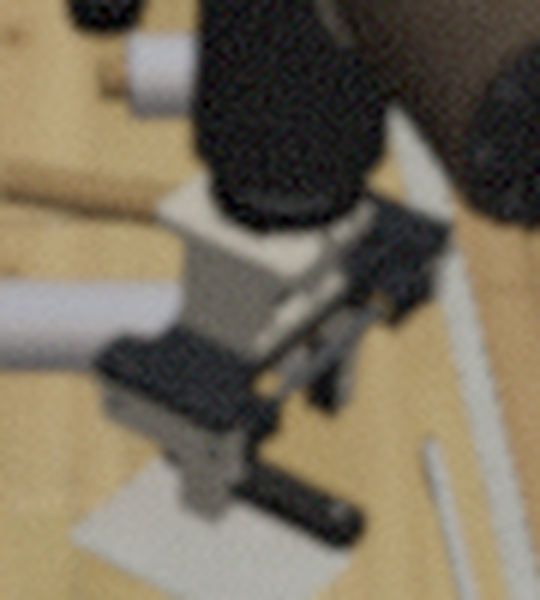

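Run:
```python
from h import *
Z=lambda p:((p-[270,138])+.5)*6-.5
c=np.array([.4893,-.0706]);u=np.array([.663,.749])
for z in(.003,.015,.025,.035):
    print(z,[Z(proj("side",[*(c+u*s),z])) for s in(.044,.054,.064,-.054)])
```

```text
0.003 [array([209.50233978, 544.06025022]), array([197.36913539, 554.85296434]), array([185.13828912, 565.73253277]), array([323.47475341, 442.67963891])]
0.015 [array([210.41946018, 526.27215663]), array([198.22662974, 537.04953574]), array([185.93516342, 547.91410019]), array([324.92717487, 425.05750779])]
0.025 [array([211.19104186, 511.30687255]), array([198.94807516, 522.07077563]), array([186.60563262, 532.92213695]), array([326.14867009, 410.23718917])]
0.035 [array([211.96936625, 496.2108099 ]), array([199.67585077, 506.96058724]), array([187.28200873, 517.7980928 ]), array([327.38043245, 395.29229988])]
```

Request:
{"fn": "step_arm", "kwargs": {"deltas": [[0, 0, 0, 0.5, 0.4, -25, -1], [0, 0, 0, 0, 0, -25, -1], [0, 0, 0, 0, 0, -20, -1], [0, 0, 0, 0, 0, 0, -1], [0, 0, 0, 0, 0, 0, -1], [0, 0, 0, 0, 0, 0, -1], [0, 0, 0, 0, 0, 0, -1], [0, 0, 0, 0, 0, 0, -1], [0, 0, 0, 0, 0, 0, -1], [0, 0, 0, 0, 0, 0, -1]]}}

```text
time_s: 6.65
tcp_pos: [0.4847, -0.0715, 0.0565]
eef_rot: [179.7, -0.4, -131.4]
contact_force: [-0.5, 0.2, -0.2]
gripper_width: 0.013
```

Run:
```python
from h import *
plan([0.4886,-.0708,.006],down(48.4+180),1)
im=r.capture("side"); cv2.imwrite("pics/s7.png",cv2.resize(im[138:238,270:360,::-1],None,fx=6,fy=6,interpolation=cv2.INTER_LANCZOS4))
Z=lambda p:((p-[270,138])+.5)*6-.5
c=r.get_state()["tcp_pos"]
for z in(0,.01,.02,.03,.04): print(z,Z(proj("side",c+[0,0,z])))
```

```text
t 6.65 tcp [ 0.4847 -0.0715  0.0565] [ 179.7   -0.4 -131.4] w 0.013 F [-0.5  0.2 -0.2] J [ 15.  11. -32.  -0. -47.  34.]
[0.005, -0.008, 0.003, -3.5, -2.8, 50.4]
0 [276.37585828 415.78626263]
0.01 [277.43408758 400.34453067]
0.02 [278.50156199 384.76789348]
0.03 [279.57840321 369.05457543]
0.04 [280.66473507 353.20276959]
```

View pics/s7.png

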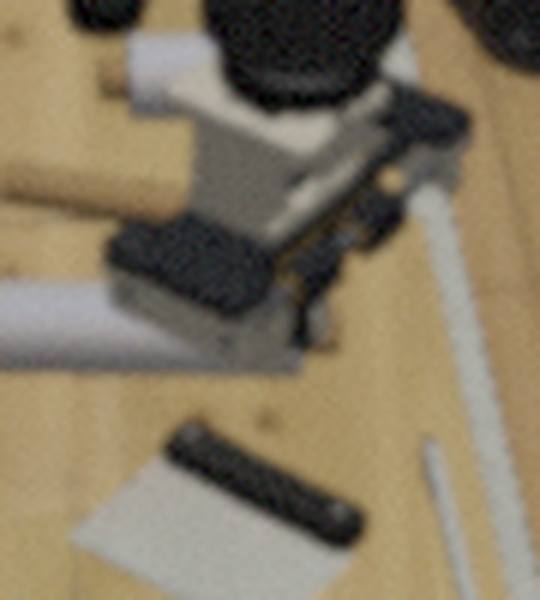

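Request:
{"fn": "step_arm", "kwargs": {"deltas": [[0.005, -0.008, 0.003, -3.5, -2.8, 0, 0.4], [0, 0, 0, 0, 0, 0, 0.4], [0, 0, 0, 0, 0, 0, 0.4], [0, 0, 0, 0, 0, 6, 0.4], [0, 0, 0, 0, 0, 10, 0.4], [0, 0, 0, 0, 0, 15, 0.4], [0, 0, 0, 0, 0, 15, 0.4], [0, 0, 0, 0, 0, 12, 0.4], [0, 0, 0, 0, 0, 8, 0.4], [0, 0, 0, 0, 0, 0, 0.4]]}}

```text
time_s: 7.7
tcp_pos: [0.4885, -0.0707, -0.0154]
eef_rot: [180.0, 0.0, -131.7]
contact_force: [-0.3, 0.4, 0.4]
gripper_width: 0.061
```

Run:
```python
from h import *
plan([0.4886,-.0710,-.025],down(48.4+180),3)
im=r.capture("side"); cv2.imwrite("pics/s8.png",cv2.resize(im[138:238,270:360,::-1],None,fx=6,fy=6,interpolation=cv2.INTER_LANCZOS4))
```

```text
t 7.7 tcp [ 0.4885 -0.0707 -0.0154] [ 180.     0.  -131.7] w 0.061 F [-0.3  0.4  0.4] J [ 15.  17. -36.  -0. -37.  34.]
[0.0, 0.0, -0.0, 0.1, -0.1, 3.2]
[0.0, 0.0, -0.0, 0.1, -0.1, 3.2]
[0.0, 0.0, -0.0, 0.1, -0.1, 3.2]
```

View pics/s8.png

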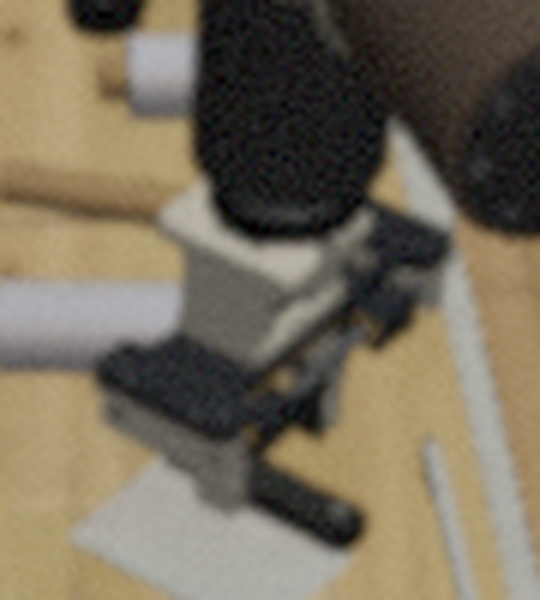

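Request:
{"fn": "step_arm", "kwargs": {"deltas": [[0, 0, 0, 0, 0, 4, 0.4], [0, 0, 0, 0, 0, 3, 0.4]]}}

```text
time_s: 7.95
tcp_pos: [0.4898, -0.0705, -0.0214]
eef_rot: [-180.0, 0.1, -131.6]
contact_force: [-0.6, -0.1, 2.0]
gripper_width: 0.0611
```

Request:
{"fn": "step_arm", "kwargs": {"deltas": [[0, 0, 0, 0, 0, 3, 0.4]]}}

```text
time_s: 8.05
tcp_pos: [0.4902, -0.0704, -0.0243]
eef_rot: [-179.9, 0.2, -131.6]
contact_force: [-0.5, 0.3, 0.3]
gripper_width: 0.0613
```

Request:
{"fn": "step_arm", "kwargs": {"deltas": [[0, 0, 0, 0, 0, 3, 0.4]]}}

```text
time_s: 8.15
tcp_pos: [0.4904, -0.0703, -0.0273]
eef_rot: [-179.9, 0.2, -131.6]
contact_force: [0.3, -0.3, 0.1]
gripper_width: 0.0614
```

Request:
{"fn": "step_arm", "kwargs": {"deltas": [[0, 0, 0, 0, 0, 2, 0.4]]}}

```text
time_s: 8.25
tcp_pos: [0.4906, -0.0703, -0.0294]
eef_rot: [-179.9, 0.2, -131.6]
contact_force: [-0.8, 1.0, -0.3]
gripper_width: 0.0612
```

Request:
{"fn": "step_arm", "kwargs": {"deltas": [[0, 0, 0, 1.2, 0.8, 0, -1], [0, 0, 0, 0, 0, 0, -1], [0, 0, 0, 0, 0, 0, -1], [0, 0, 0, 0, 0, 0, -1], [0, 0, 0, 0, 0, 0, -1], [0, 0, 0, 0, 0, 0, -1], [0, 0, 0, 0, 0, 0, -1], [0, 0, 0, 0, 0, 0, -1]], "squeeze": 50}}

```text
time_s: 9.05
tcp_pos: [0.4891, -0.0707, -0.0293]
eef_rot: [-179.9, 0.2, -131.6]
contact_force: [-0.1, -1.0, -0.5]
gripper_width: 0.0269
```

Run:
```python
from h import *
plan([0.4886,-.0710,.04],down(48.4+180),3)
im=r.capture("side"); cv2.imwrite("pics/s9.png",cv2.resize(im[138:238,270:360,::-1],None,fx=6,fy=6,interpolation=cv2.INTER_LANCZOS4))
```

```text
t 9.05 tcp [ 0.4891 -0.0707 -0.0293] [-179.9    0.2 -131.6] w 0.0269 F [-0.1 -1.  -0.5] J [ 15.  19. -37.  -0. -34.  34.]
[-0.001, 0.001, -0.0, 0.1, 0.0, -23.1]
[-0.001, 0.001, -0.0, 0.1, 0.0, -23.1]
[-0.001, 0.001, -0.0, 0.2, 0.1, -23.1]
```

View pics/s9.png

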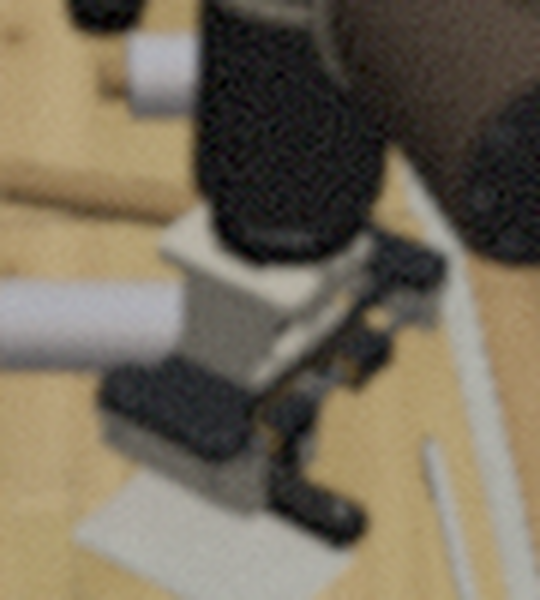

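Request:
{"fn": "step_arm", "kwargs": {"deltas": [[0, 0, 0, 0, 0, 0, -1], [0, 0, 0, 0, 0, -10, -1], [0, 0, 0, 0, 0, -25, -1], [0, 0, 0, 0, 0, -25, -1], [0, 0, 0, 0, 0, -10, -1], [0, 0, 0, 0, 0, 0, -1]]}}

```text
time_s: 9.7
tcp_pos: [0.4878, -0.0711, 0.0443]
eef_rot: [-180.0, 0.1, -131.6]
contact_force: [-0.2, -0.3, -1.3]
gripper_width: 0.0267
```

Run:
```python
from h import *
plan([0.4886,-.0710,.04],down(48.4+180),1)
im=r.capture("side"); cv2.imwrite("pics/s10.png",cv2.resize(im[128:228,260:360,::-1],None,fx=6,fy=6,interpolation=cv2.INTER_LANCZOS4))
```

```text
t 9.7 tcp [ 0.4878 -0.0711  0.0443] [-1.800e+02  1.000e-01 -1.316e+02] w 0.0267 F [-0.2 -0.3 -1.3] J [ 15.  12. -33.  -0. -45.  34.]
[-0.001, 0.002, -0.001, -0.6, -0.5, 4.3]
```

View pics/s10.png

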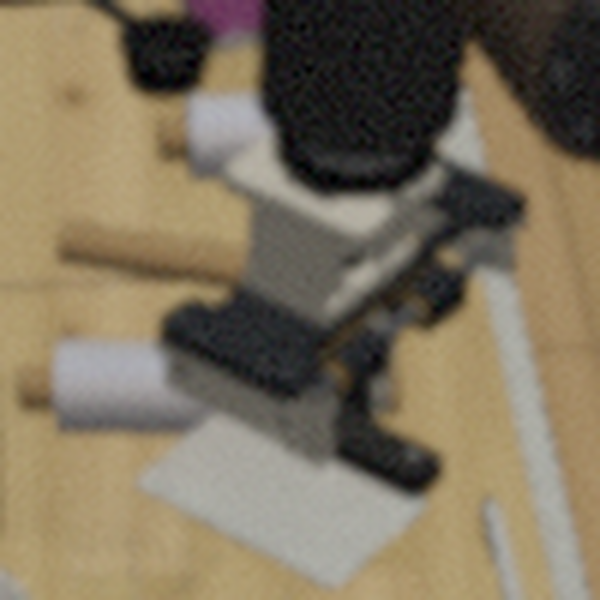

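Run:
```python
from h import *
c=np.array([.4878,-.0711]);a=np.radians(48.4);u=np.array([np.cos(a),np.sin(a)]);v=np.array([-u[1],u[0]])
for s in(-.06,.06):
  for z in(.066,.0756,.085): print(s,z,((proj("side",[*(c+.084*u+s*v),z])-[260,128])+.5)*6-.5)
```

```text
-0.06 0.066 [128.17292451 498.0672531 ]
-0.06 0.0756 [128.32234646 483.05303467]
-0.06 0.085 [128.46989288 468.22727394]
0.06 0.066 [329.61598513 606.01829387]
0.06 0.0756 [330.66361871 590.87108477]
0.06 0.085 [331.6984571  575.90887506]
```

Run:
```python
from h import *
plan([0.4869,.0432,.030],down(79+180),7)
```

```text
t 9.75 tcp [ 0.4875 -0.0711  0.0437] [-1.800e+02  1.000e-01 -1.316e+02] w 0.0264 F [ 0.3 -0.3 -1.1] J [ 15.  12. -33.  -0. -45.  34.]
[-0.0, 0.0, -0.076, -12.1, 10.9, 2.0]
[-0.0, 0.0, -0.076, -12.9, 10.0, 2.0]
[-0.0, 0.0, -0.076, -13.7, 8.9, 2.0]
[-0.0, 0.0, -0.076, -14.3, 7.9, 2.0]
[-0.0, 0.0, -0.076, -14.9, 6.8, 2.0]
[-0.0, 0.0, -0.076, -15.3, 5.6, 2.0]
[-0.0, 0.0, -0.076, -15.7, 4.4, 2.0]
```

Request:
{"fn": "step_arm", "kwargs": {"deltas": [[0, 0, -0.076, -12.1, 10.9, 2, -1], [0, 0, -0.076, -12.9, 10, 2, -1], [0, 0, -0.076, -13.7, 8.9, 2, -1], [0, 0, -0.076, -14.3, 7.9, 2, -1], [0, 0, -0.076, -14.9, 6.8, 2, -1], [0, 0, -0.076, -15.3, 5.6, 2, -1], [0, 0, -0.076, -15.7, 4.4, 2, -1], [0, 0, 0, 0, 0, 0, -1]]}}

```text
time_s: 10.55
tcp_pos: [0.4802, 0.0449, 0.0207]
eef_rot: [179.4, -0.3, -100.1]
contact_force: [0.0, 0.4, -0.3]
gripper_width: 0.0268
```

Run:
```python
from h import *
plan([0.4869,.0462,-.0050],down(79+180),3)
im=r.capture("side"); cv2.imwrite("pics/s11.png",cv2.resize(im[190:320,230:380,::-1],None,fx=4,fy=4,interpolation=cv2.INTER_LANCZOS4))
im=r.capture("top"); cv2.imwrite("pics/t11.png",cv2.resize(im[160:310,120:320,::-1],None,fx=4,fy=4,interpolation=cv2.INTER_LANCZOS4))
```

```text
t 10.55 tcp [0.4802 0.0449 0.0207] [ 179.4   -0.3 -100.1] w 0.0268 F [ 0.   0.4 -0.3] J [ 29.  13. -35.  -0. -42.  51.]
[0.003, -0.002, 0.005, -0.8, -2.2, 8.5]
[0.003, -0.002, 0.005, -0.8, -2.2, 8.5]
[0.003, -0.002, 0.005, -0.8, -2.2, 8.6]
```

View pics/s11.png

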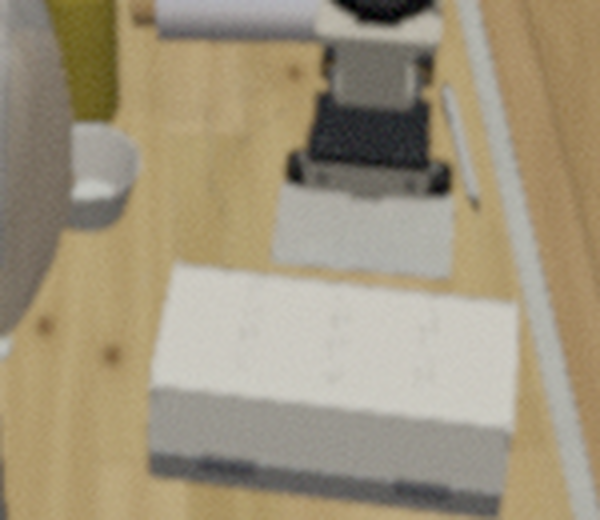

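View pics/t11.png

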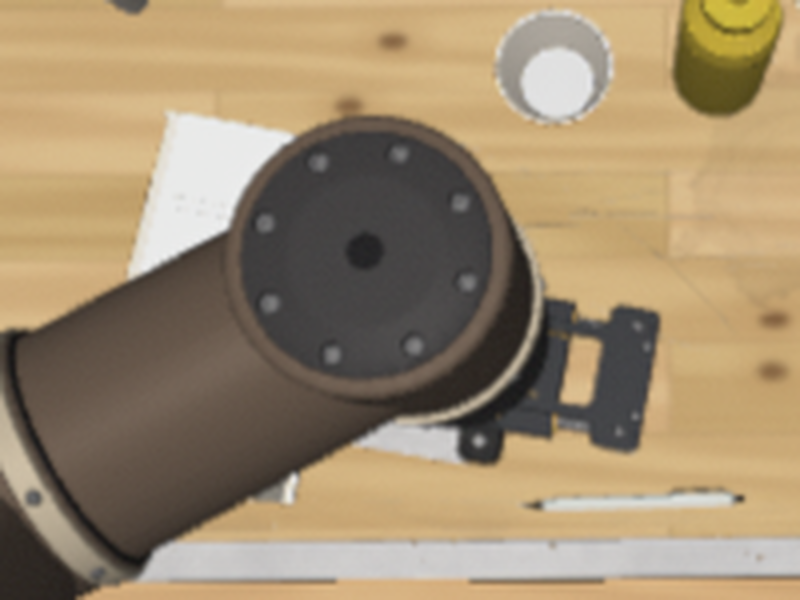

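Request:
{"fn": "step_arm", "kwargs": {"deltas": [[0.003, -0.002, 0.005, -0.8, -2.2, 8.5, -1], [0.003, -0.002, 0.005, -0.8, -2.2, 8.5, -1], [0.003, -0.002, 0.005, -0.8, -2.2, 8.5, -1], [0, 0, 0, 0, 0, 0, -1]]}}

```text
time_s: 11.05
tcp_pos: [0.4863, 0.0428, -0.0078]
eef_rot: [179.9, 0.0, -101.6]
contact_force: [-0.6, -0.0, -1.4]
gripper_width: 0.0265
```

Run:
```python
from h import *
plan([0.4869+.191*.035,.0462+.98*.035,-.0053],down(79+180),4)
im=r.capture("side"); cv2.imwrite("pics/s12.png",cv2.resize(im[190:320,230:380,::-1],None,fx=4,fy=4,interpolation=cv2.INTER_LANCZOS4))
```

```text
t 11.05 tcp [ 0.4863  0.0428 -0.0078] [ 179.9    0.  -101.6] w 0.0265 F [-0.6 -0.  -1.4] J [ 28.  16. -36.  -0. -38.  50.]
[0.001, 0.0, -0.003, -9.6, 0.1, -0.6]
[0.001, 0.0, -0.003, -9.6, 0.1, -0.6]
[0.001, 0.0, -0.003, -9.6, 0.1, -0.6]
[0.001, 0.0, -0.003, -9.6, 0.0, -0.6]
```

View pics/s12.png

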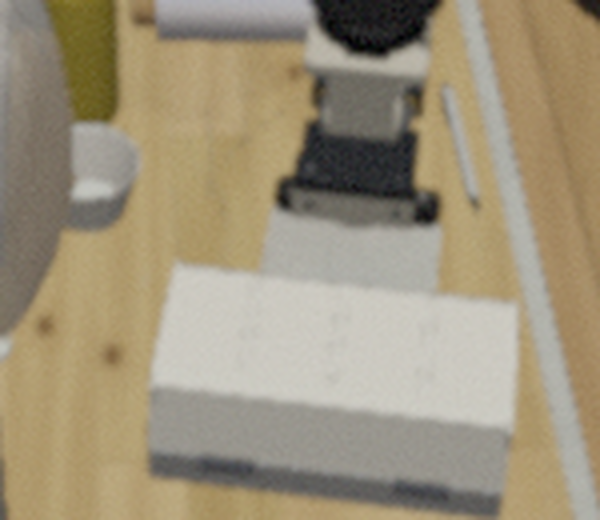

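Run:
```python
from h import *
s=r.get_state();c=s["tcp_pos"];a=np.radians(s["eef_rot"][2]-180);u=np.array([np.cos(a),np.sin(a),0]);v=np.array([-u[1],u[0],0])
q=lambda X:((proj("side",X)-[230,190])+.5)*4-.5
for y in(-.059,.059): print(q(c+u*.014+v*y+[0,0,.0513]),q(c+u*.014+v*y+[0,0,.0413]))
for y in(-.06,.06): print(q(c+u*.04+v*y+[0,0,.0313]))
```

```text
[270.72205611 193.8083872 ] [270.31648647 204.04341375]
[440.14583139 213.09474291] [438.95569596 223.33806062]
[263.64024199 240.21344745]
[436.71282363 260.37530953]
```

Request:
{"fn": "step_arm", "kwargs": {"deltas": [[0, 0, -0.006, -9.5, 0, -2.4, -1], [0, 0, 0, -9.5, 0, 0, -1], [0, 0, 0, -5, 0, 0, -1]]}}

```text
time_s: 11.4
tcp_pos: [0.492, 0.0675, -0.0044]
eef_rot: [179.9, 0.1, -101.3]
contact_force: [-0.6, -0.5, -1.3]
gripper_width: 0.0265
```

Request:
{"fn": "step_arm", "kwargs": {"deltas": [[0, 0, 0, -5, 0, 0, -1]]}}

```text
time_s: 11.5
tcp_pos: [0.4933, 0.0734, -0.0041]
eef_rot: [180.0, 0.1, -101.3]
contact_force: [-0.9, 0.7, -1.1]
gripper_width: 0.0264
```

Request:
{"fn": "step_arm", "kwargs": {"deltas": [[0, 0, 0, -5, 0, 0, -1]]}}

```text
time_s: 11.6
tcp_pos: [0.4946, 0.0792, -0.0038]
eef_rot: [180.0, 0.1, -101.3]
contact_force: [-0.3, -0.0, -0.9]
gripper_width: 0.0265
```

Request:
{"fn": "step_arm", "kwargs": {"deltas": [[0, 0, 0, -4, 0, 0, -1], [0, 0, 0, 0, 0, -5, -1], [0, 0, 0, 0, 0, -5, -1]]}}

```text
time_s: 11.9
tcp_pos: [0.4952, 0.0844, 0.0062]
eef_rot: [179.9, 0.1, -101.2]
contact_force: [1.1, 0.7, -3.6]
gripper_width: 0.0269
```

Request:
{"fn": "step_arm", "kwargs": {"deltas": [[0, 0, 0, 0, 0, -5, -1], [0, 0, 0, 0, 0, -5, -1]]}}

```text
time_s: 12.1
tcp_pos: [0.495, 0.0843, 0.017]
eef_rot: [179.9, 0.1, -101.2]
contact_force: [-0.5, 0.7, -3.7]
gripper_width: 0.0268
```

Run:
```python
from h import *
plan([0.4869+.191*.035,.0462+.98*.035,-.0053],down(79+180),1)
im=r.capture("side"); cv2.imwrite("pics/s13.png",cv2.resize(im[190:320,230:380,::-1],None,fx=4,fy=4,interpolation=cv2.INTER_LANCZOS4))
```

```text
t 12.1 tcp [0.495  0.0843 0.017 ] [ 1.799e+02  1.000e-01 -1.012e+02] w 0.0268 F [-0.5  0.7 -3.7] J [ 32.  15. -33.  -0. -42.  47.]
[0.001, 0.001, -0.004, 4.0, 0.6, 22.3]
```

View pics/s13.png

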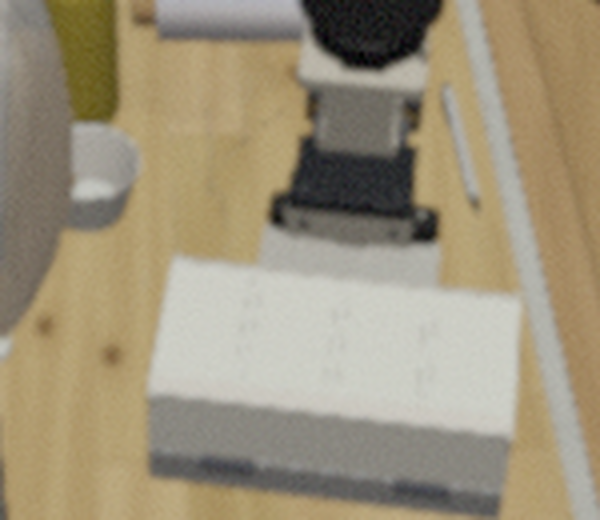

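Request:
{"fn": "step_arm", "kwargs": {"deltas": [[0, 0, 0, -2, 0, -8, -1], [0, 0, 0, -2, 0, -8, -1], [0, 0, 0, -2, 0, -8, -1], [0, 0, 0, -4, 0, -10, -1], [0, 0, 0, -4, 0, -10, -1]]}}

```text
time_s: 12.65
tcp_pos: [0.4972, 0.0981, 0.0647]
eef_rot: [179.9, 0.1, -101.3]
contact_force: [0.6, 1.8, -5.3]
gripper_width: 0.0268
```

Run:
```python
from h import *
plan([0.4869+.191*.035,.0462+.98*.035,-.0053],down(79+180),1)
s=r.get_state();c=s["tcp_pos"];d=(c-[.52,.216,0]);ex=np.array([.1911,.9816,0]);ey=np.array([-.9816,.1911,0]);print(d@ex,d@ey,d[2]+.0313)
im=r.capture("side"); cv2.imwrite("pics/s14.png",cv2.resize(im[180:320,230:380,::-1],None,fx=4,fy=4,interpolation=cv2.INTER_LANCZOS4))
```

```text
t 12.65 tcp [0.4972 0.0981 0.0647] [ 1.799e+02  1.000e-01 -1.013e+02] w 0.0268 F [ 0.6  1.8 -5.3] J [ 33.  12. -30.  -0. -49.  46.]
[0.002, 0.001, -0.005, 18.0, -0.1, 70.0]
-0.12013309782436335 -0.00015607822080966963 0.09603037422177149
```

View pics/s14.png

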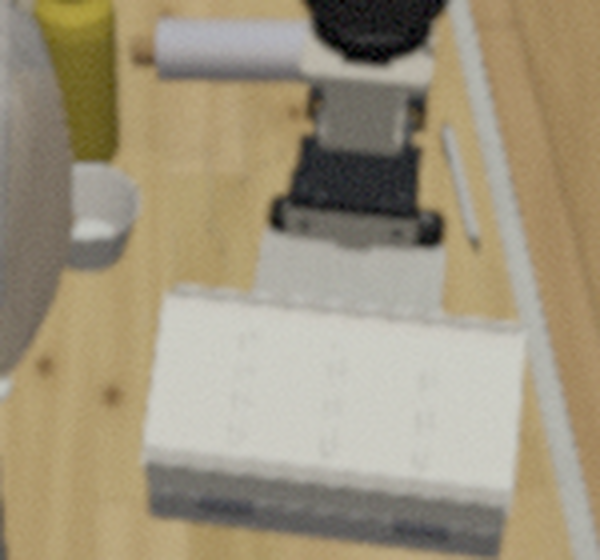

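Request:
{"fn": "step_arm", "kwargs": {"deltas": [[0, 0, 0, -8, 0, -8, -1], [0, 0, 0, -8, 0, -8, -1], [0, 0, 0, -8, 0, -7.5, -1], [0, 0, 0, -8, 0, -7, -1], [0, 0, 0, -8.5, 0, -6, -1], [0, 0, 0, -8.5, 0, -5, -1]]}}

```text
time_s: 13.3
tcp_pos: [0.5076, 0.1502, 0.1109]
eef_rot: [179.9, 0.1, -101.3]
contact_force: [3.1, 0.5, -8.3]
gripper_width: 0.0273
```

```bash
cat >> h.py <<'E'
ex=np.array([.1911,.9816,0]);ey=np.array([-.9816,.1911,0]);D0=np.array([.52,.216,0])
def dis():
    d=r.get_state()["tcp_pos"]-D0; print("disp frame mm",np.round([d@ex*1e3,d@ey*1e3,d[2]*1e3],1))
def snap(n,fn,x0,x1,y0,y1,f):
    im=r.capture(n); cv2.imwrite(f"pics/{fn}.png",cv2.resize(im[y0:y1,x0:x1,::-1],None,fx=f,fy=f,interpolation=cv2.INTER_LANCZOS4))
E
python3 - <<'E'
from h import *
plan([0.4869+.191*.035,.0462+.98*.035,-.0053],down(79+180),1);dis()
snap("side","s15",230,380,170,320,4)
E
```

```text
t 13.3 tcp [0.5076 0.1502 0.1109] [ 1.799e+02  1.000e-01 -1.013e+02] w 0.0273 F [ 3.1  0.5 -8.3] J [ 38.  11. -24.  -0. -56.  41.]
[0.002, 0.001, -0.005, 71.2, -0.1, 116.1]
disp frame mm [-67.   -0.4 110.9]
```

View pics/s15.png

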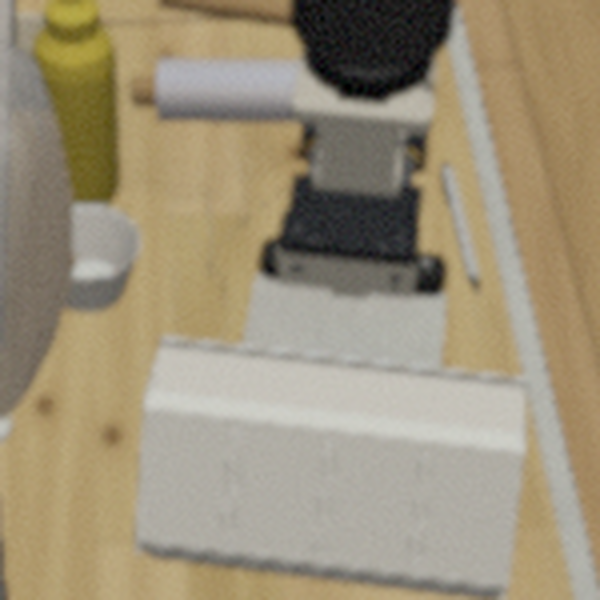

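Request:
{"fn": "step_arm", "kwargs": {"deltas": [[0, 0, 0, -9, 0, -3, -1], [0, 0, 0, -9, 0, -2.5, -1], [0, 0, 0, -9, 0, -2, -1], [0, 0, 0, -9, 0, 0, -1], [0, 0, 0, -9, 0, 1, -1]]}}

```text
time_s: 13.85
tcp_pos: [0.5174, 0.1984, 0.1191]
eef_rot: [179.9, -0.0, -101.3]
contact_force: [0.2, -0.4, -2.9]
gripper_width: 0.0269
```

Run:
```python
from h import *
plan([0.4869+.191*.035,.0462+.98*.035,-.0053],down(79+180),1);dis()
snap("side","s16",230,380,170,320,4)
```

```text
t 13.85 tcp [0.5174 0.1984 0.1191] [ 179.9   -0.  -101.3] w 0.0269 F [ 0.2 -0.4 -2.9] J [ 41.  13. -20.  -0. -57.  38.]
[0.002, -0.0, -0.005, 120.3, 0.1, 124.4]
disp frame mm [-17.8  -0.8 119.1]
```

View pics/s16.png

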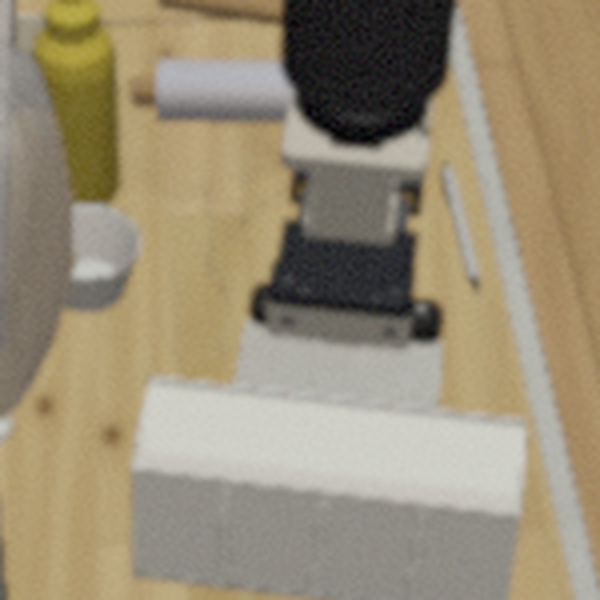

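Request:
{"fn": "step_arm", "kwargs": {"deltas": [[0, 0, 0, -7, 0, 2, -1], [0, 0, 0, -7, 0, 2, -1], [0, 0, 0, -7, 0, 2.5, -1], [0, 0, 0, -7, 0, 3, -1], [0, 0, 0, -7, 0, 3, -1]]}}

```text
time_s: 14.4
tcp_pos: [0.5265, 0.2377, 0.1066]
eef_rot: [-179.9, 0.2, -101.2]
contact_force: [-0.1, -1.8, -0.2]
gripper_width: 0.027
```

Run:
```python
from h import *
plan([0.4869+.191*.035,.0462+.98*.035,-.0053],down(79+180),1);dis()
snap("side","s17",230,380,170,320,4)
```

```text
t 14.4 tcp [0.5265 0.2377 0.1066] [-179.9    0.2 -101.2] w 0.027 F [-0.1 -1.8 -0.2] J [ 44.  15. -18.  -0. -56.  35.]
[-0.001, 0.003, -0.004, 161.0, 1.8, 111.4]
disp frame mm [ 22.6  -2.2 106.6]
```

View pics/s17.png

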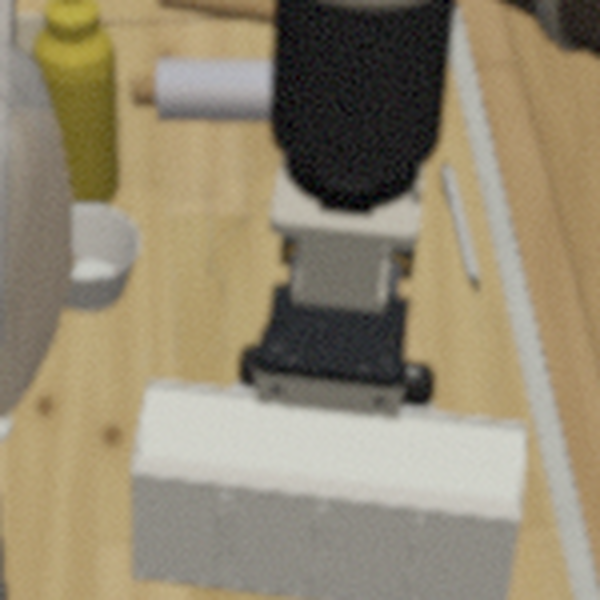

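Request:
{"fn": "step_arm", "kwargs": {"deltas": [[0, 0, 0, -7, 0, 2.5, -1], [0, 0, 0, -7, 0, 2.5, -1], [0, 0, 0, -7, 0, 2.5, -1]]}}

```text
time_s: 14.75
tcp_pos: [0.5299, 0.2588, 0.0972]
eef_rot: [179.9, -0.0, -101.3]
contact_force: [1.5, -3.6, -3.7]
gripper_width: 0.0263
```

Run:
```python
from h import *
plan([0.4869+.191*.035,.0462+.98*.035,-.0053],down(79+180),1);dis()
snap("side","s18",230,380,170,320,4)
```

```text
t 14.75 tcp [0.5299 0.2588 0.0972] [ 179.9   -0.  -101.3] w 0.0263 F [ 1.5 -3.6 -3.7] J [ 45.  17. -17.  -0. -56.  34.]
[0.001, -0.0, -0.005, 182.0, 0.7, 102.6]
disp frame mm [43.9 -1.6 97.2]
```

View pics/s18.png

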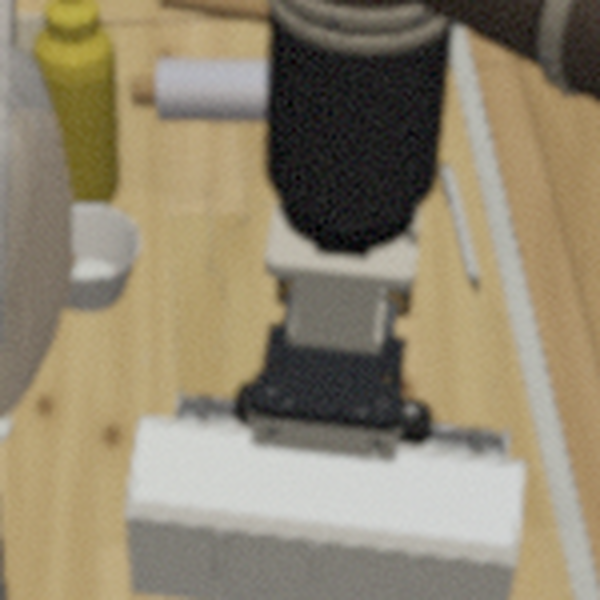

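Request:
{"fn": "step_arm", "kwargs": {"deltas": [[0, 0, 0, -7, 0, 1, -1], [0, 0, 0, -6, 0, 1, -1]]}}

```text
time_s: 15.0
tcp_pos: [0.5287, 0.2586, 0.0936]
eef_rot: [179.6, -1.4, -101.3]
contact_force: [0.8, -23.9, 7.7]
gripper_width: 0.0265
```

Request:
{"fn": "step_arm", "kwargs": {"deltas": [[0, 0, 0, 10, 0, 1, -1], [0, 0, 0, 30, 0, 0, -1], [0, 0, 0, 45, 0, 0, -1], [0, 0, 0, 45, 0, 0, -1], [0, 0, 0, 45, 0, 0, -1], [0, 0, 0, 45, 0, 0, -1], [0, 0, 0, 0, 0, 0, -1]]}}

```text
time_s: 15.7
tcp_pos: [0.4871, 0.0391, 0.0987]
eef_rot: [179.9, -1.1, -101.1]
contact_force: [0.5, -0.1, -1.3]
gripper_width: 0.0268
```

Run:
```python
from h import *
dis()
snap("side","s19",230,380,170,320,4)
plan([0.4886,-.0710,.0],down(48.4+180),8)
```

```text
disp frame mm [-180.    -1.5   98.7]
t 15.75 tcp [0.4885 0.0407 0.0991] [-180.    -1.  -101.1] w 0.0269 F [-0.6  1.  -0.9] J [ 29.   8. -30.   1. -53.  50.]
[-0.001, -0.002, 0.067, 13.5, -2.7, 12.6]
[-0.001, -0.002, 0.067, 13.3, -3.6, 12.6]
[-0.001, -0.002, 0.067, 13.1, -4.5, 12.6]
[-0.001, -0.002, 0.067, 12.8, -5.3, 12.5]
[-0.001, -0.002, 0.067, 12.4, -6.2, 12.5]
[-0.001, -0.002, 0.067, 12.0, -7.0, 12.5]
[-0.001, -0.002, 0.067, 11.5, -7.8, 12.4]
[-0.001, -0.002, 0.067, 11.0, -8.6, 12.4]
```

View pics/s19.png

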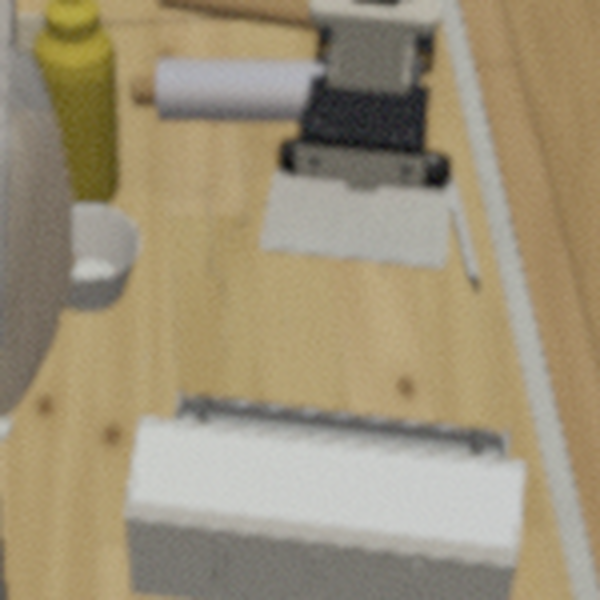

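Run:
```python
from h import *
for th in(75,80,85,90,97):
    t=np.radians(th);o=[]
    for rel in((-.1235,0),(-.131,.007),(-.112,.049)):
        X=.062+rel[0]*np.cos(t)+rel[1]*np.sin(t); Zz=.031-rel[0]*np.sin(t)+rel[1]*np.cos(t)
        for y in(.11,-.11):
            o.append(np.round(((proj("side",D0+ex*X+ey*y+[0,0,Zz])-[230,170])+.5)*4-.5))
    print(th,*o)
snap("top","t19",120,320,150,310,4)
```

```text
75 [525. 403.] [153. 362.] [527. 399.] [151. 357.] [524. 467.] [138. 423.]
80 [525. 414.] [150. 372.] [527. 411.] [148. 369.] [523. 484.] [135. 439.]
85 [525. 426.] [147. 383.] [527. 425.] [145. 382.] [522. 502.] [132. 456.]
90 [525. 440.] [143. 396.] [526. 440.] [141. 397.] [521. 520.] [129. 474.]
97 [524. 461.] [139. 417.] [525. 464.] [137. 419.] [519. 547.] [125. 500.]
```

View pics/t19.png

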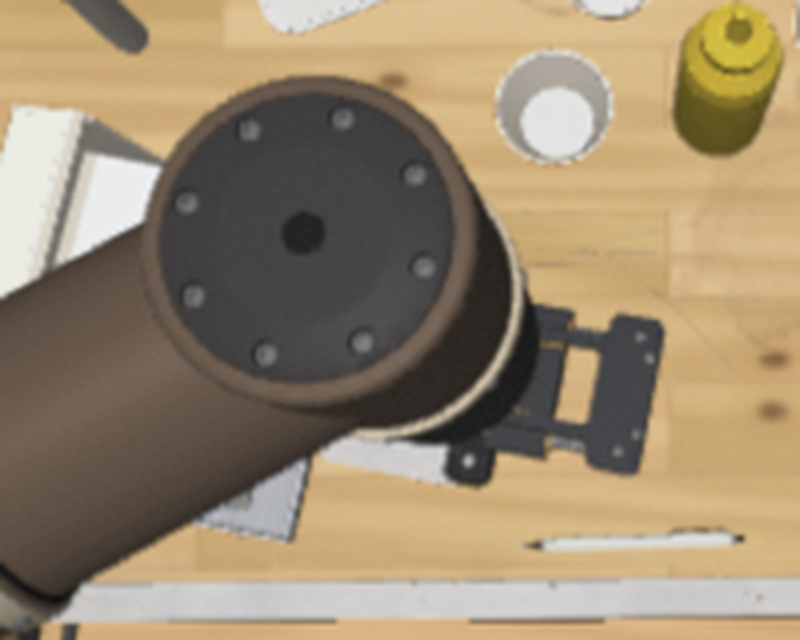

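Request:
{"fn": "step_arm", "kwargs": {"deltas": [[0, -0.002, 0.067, 13.5, -2.7, 8, -1], [0, -0.002, 0.067, 13.3, -3.6, 10, -1], [0, -0.002, 0.067, 13.1, -4.5, 12, -1], [0, -0.002, 0.067, 12.8, -5.3, 13, -1], [0, -0.002, 0.067, 12.4, -6.2, 14, -1], [0, -0.002, 0.067, 12, -7, 14, -1], [0, -0.002, 0.067, 11.5, -7.8, 14, -1], [0, -0.002, 0.067, 11, -8.6, 12, -1], [0, 0, 0, 0, 0, 8, -1], [0, 0, 0, 0, 0, 0, -1]]}}

```text
time_s: 16.8
tcp_pos: [0.5033, -0.0589, -0.0067]
eef_rot: [-179.3, 1.0, -132.1]
contact_force: [0.1, 0.3, -1.0]
gripper_width: 0.0268
```

Run:
```python
from h import *
plan([0.4886,-.0710,-.028],down(48.4+180),3)
```

```text
t 16.8 tcp [ 0.5033 -0.0589 -0.0067] [-179.3    1.  -132.1] w 0.0268 F [ 0.1  0.3 -1. ] J [ 16.  17. -35.   0. -37.  32.]
[-0.004, 0.006, -0.003, 6.4, 1.0, 7.0]
[-0.004, 0.006, -0.003, 6.4, 1.0, 7.0]
[-0.004, 0.006, -0.003, 6.3, 1.0, 7.1]
```

Request:
{"fn": "step_arm", "kwargs": {"deltas": [[-0.006, 0.009, 0, 2, 0, 7, -1], [-0.006, 0.009, 0, 2, 0, 7, -1], [0, 0, 0, 0, 0, 5, -1]]}}

```text
time_s: 17.1
tcp_pos: [0.5034, -0.0594, -0.0255]
eef_rot: [-179.9, 0.1, -131.8]
contact_force: [0.2, 0.4, -1.2]
gripper_width: 0.0268
```

Request:
{"fn": "step_arm", "kwargs": {"deltas": [[0, 0, 0, 0, 0, 1.5, -1]]}}

```text
time_s: 17.2
tcp_pos: [0.5033, -0.0591, -0.0275]
eef_rot: [-179.9, 0.0, -131.7]
contact_force: [-0.6, -0.6, -0.7]
gripper_width: 0.0269
```

Release and rise.

Request:
{"fn": "step_arm", "kwargs": {"deltas": [[0, 0, 0, 0, 0, 1, -1], [0, 0, 0, 0, 0, 0, 1], [0, 0, 0, 0, 0, 0, 1], [0, 0, 0, 0, 0, 0, 1], [0, 0, 0, 0, 0, 0, 1], [0, 0, 0, 0, 0, -20, 1], [0, 0, 0, 0, 0, -40, 1], [0, 0, 0, 0, 0, -45, 1], [0, 0, 0, 0, 0, -45, 1], [0, 0, 0, 0, 0, -10, 1]]}}

```text
time_s: 18.2
tcp_pos: [0.5018, -0.0597, 0.1366]
eef_rot: [-180.0, -0.1, -131.7]
contact_force: [-0.2, 0.4, -0.2]
gripper_width: 0.0869
```

Run:
```python
from h import *
snap("side","s20",230,380,130,280,4)
snap("top","t20",230,430,170,310,4)
plan([0.5406,-.1787,.1],down(86.5-180),6)
```

```text
t 18.3 tcp [ 0.5005 -0.0596  0.1339] [ 179.9   -0.2 -131.8] w 0.0872 F [ 1.7  0.1 -0.5] J [ 16.   7. -25.   0. -58.  33.]
[0.001, -0.001, -0.111, 10.3, -18.2, 5.6]
[0.001, -0.001, -0.111, 12.3, -17.0, 5.7]
[0.001, -0.001, -0.111, 14.1, -15.5, 5.7]
[0.001, -0.001, -0.111, 15.7, -13.8, 5.7]
[0.001, -0.001, -0.111, 17.2, -12.0, 5.7]
[0.001, -0.001, -0.111, 18.4, -10.0, 5.7]
```

View pics/s20.png

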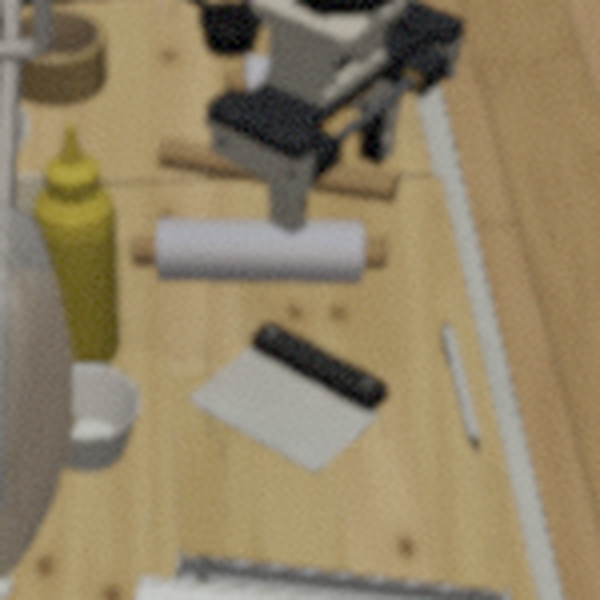

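View pics/t20.png

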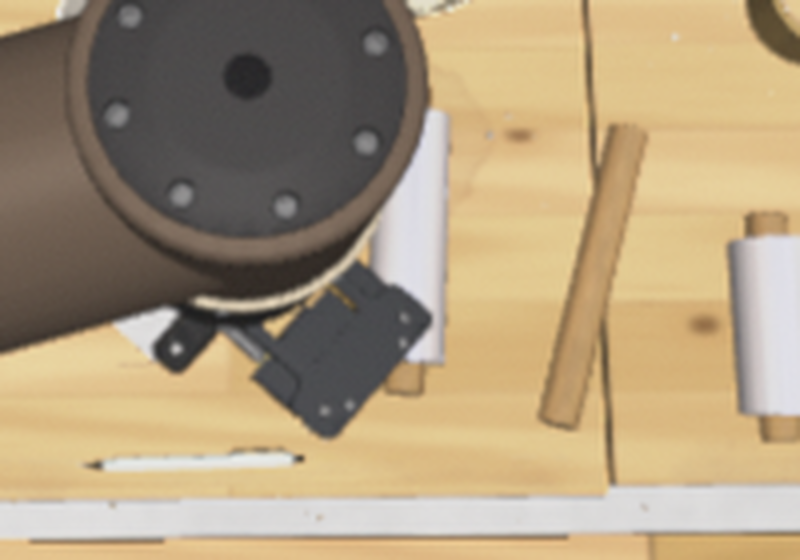

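Request:
{"fn": "step_arm", "kwargs": {"deltas": [[0, 0, -0.111, 10.3, -18.2, 5.6, 0.6], [0, 0, -0.111, 12.3, -17, 5.7, 0.6], [0, 0, -0.111, 14.1, -15.5, 5.7, 0.6], [0, 0, -0.111, 15.7, -13.8, 5.7, 0.6], [0, 0, -0.111, 17.2, -12, 5.7, 0.6], [0, 0, -0.111, 18.4, -10, 5.7, 0.6], [0, 0, 0, 0, 0, 0, 0.6]]}}

```text
time_s: 19.0
tcp_pos: [0.5379, -0.1816, 0.0902]
eef_rot: [179.2, 0.0, -92.0]
contact_force: [-0.7, 0.3, -0.2]
gripper_width: 0.0699
```

Run:
```python
from h import *
plan([0.5400,-.1784,.032],down(86.5-180),3)
```

```text
t 19.0 tcp [ 0.5379 -0.1816  0.0902] [179.2   0.  -92. ] w 0.0699 F [-0.7  0.3 -0.2] J [  1.  16. -20.  -0. -55.  87.]
[0.004, 0.0, 0.009, -1.1, -0.9, 19.4]
[0.004, 0.0, 0.009, -1.1, -0.8, 19.4]
[0.004, 0.0, 0.009, -1.1, -0.7, 19.4]
```

Request:
{"fn": "step_arm", "kwargs": {"deltas": [[0.004, 0, 0.009, -1.1, -0.9, 19, 0.6], [0.004, 0, 0.009, -1.1, -0.8, 18, 0.6], [0.004, 0, 0.009, -1.1, -0.7, 8, 0.6], [0, 0, 0, 0, 0, 0, 0.6]]}}

```text
time_s: 19.4
tcp_pos: [0.5369, -0.1782, 0.0398]
eef_rot: [179.6, 0.0, -94.1]
contact_force: [0.0, -0.1, 0.3]
gripper_width: 0.0701
```

Run:
```python
from h import *
snap("side","s21",240,370,110,240,4)
plan([0.5400,-.1784,-.023],down(86.5-180),6)
```

```text
t 19.45 tcp [ 0.5372 -0.1782  0.0404] [179.6   0.  -94. ] w 0.07 F [ 0.3 -0.3  0.1] J [  1.  19. -24.  -0. -48.  85.]
[0.001, 0.0, -0.002, 0.0, -0.5, 10.6]
[0.001, 0.0, -0.002, 0.0, -0.5, 10.6]
[0.001, 0.0, -0.002, 0.0, -0.5, 10.6]
[0.001, 0.0, -0.002, 0.0, -0.5, 10.6]
[0.001, 0.0, -0.002, 0.0, -0.5, 10.6]
[0.001, 0.0, -0.002, 0.0, -0.5, 10.6]
```

View pics/s21.png

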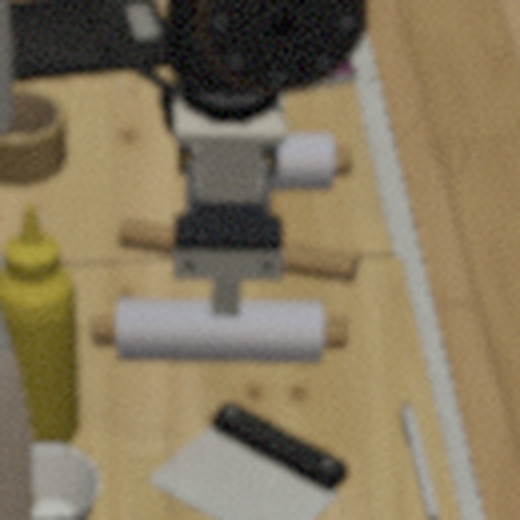

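Request:
{"fn": "step_arm", "kwargs": {"deltas": [[0, 0, -0.004, 0, -0.7, 11, 0.6], [0, 0, -0.004, 0, -0.7, 11, 0.6], [0, 0, 0, 0, -0.7, 11, 0.6], [0, 0, 0, 0, -0.7, 11, 0.6]]}}

```text
time_s: 19.85
tcp_pos: [0.5425, -0.178, -0.0036]
eef_rot: [180.0, 0.0, -93.5]
contact_force: [-0.6, 0.1, -0.1]
gripper_width: 0.0701
```

Request:
{"fn": "step_arm", "kwargs": {"deltas": [[0, 0, 0, 0, -0.5, 8, 0.6], [0, 0, 0, 0, 0, 7, 0.6], [0, 0, 0, 0, 0, 2, 0.6]]}}

```text
time_s: 20.15
tcp_pos: [0.5419, -0.178, -0.0242]
eef_rot: [179.8, 0.0, -93.5]
contact_force: [-0.2, 0.1, 1.2]
gripper_width: 0.0702
```

Run:
```python
from h import *
snap("side","s22",240,370,110,240,4)
plan([0.5400,-.1784,-.023],down(86.5-180),1)
```

```text
t 20.2 tcp [ 0.5418 -0.178  -0.0242] [179.8   0.  -93.5] w 0.0702 F [ 0.5  0.9 -0.9] J [  1.  24. -27.  -0. -40.  85.]
[0.004, 0.0, -0.0, 0.5, 1.8, -1.2]
```

View pics/s22.png

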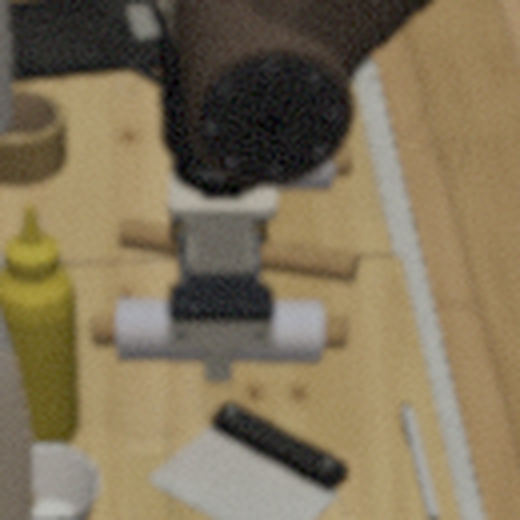

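Request:
{"fn": "step_arm", "kwargs": {"deltas": [[0, 0, 0, 0.5, 1, 0, -1], [0, 0, 0, 0, 0, 0, -1], [0, 0, 0, 0, 0, 0, -1], [0, 0, 0, 0, 0, 0, -1], [0, 0, 0, 0, 0, 0, -1], [0, 0, 0, 0, 0, 0, -1]], "squeeze": 35}}

```text
time_s: 20.8
tcp_pos: [0.541, -0.1785, -0.0235]
eef_rot: [179.8, 0.0, -93.5]
contact_force: [-0.3, 0.2, -2.8]
gripper_width: 0.049
```

Request:
{"fn": "step_arm", "kwargs": {"deltas": [[0, 0, 0, 0, 0, -10, -1], [0, 0, 0, 0, 0, -25, -1], [0, 0, 0, 0, 0, -40, -1], [0, 0, 0, 0, 0, -45, -1], [0, 0, 0, 0, 0, -45, -1], [0, 0, 0, 0, 0, -20, -1], [0, 0, 0, 0, 0, 0, -1]]}}

```text
time_s: 21.5
tcp_pos: [0.5383, -0.1786, 0.1701]
eef_rot: [179.5, 0.0, -93.6]
contact_force: [0.6, -0.4, -4.2]
gripper_width: 0.0497
```

Run:
```python
from h import *
snap("side","s23",240,370,90,220,4)
plan([0.5400,-.1784,-.023],down(86.5-180),1)
```

```text
t 21.55 tcp [ 0.5377 -0.1784  0.1686] [ 1.794e+02  1.000e-01 -9.360e+01] w 0.0492 F [ 0.7 -0.7 -3.6] J [  1.  12. -14.  -0. -65.  85.]
[0.01, 0.001, -0.002, 0.0, -4.2, 191.6]
```

View pics/s23.png

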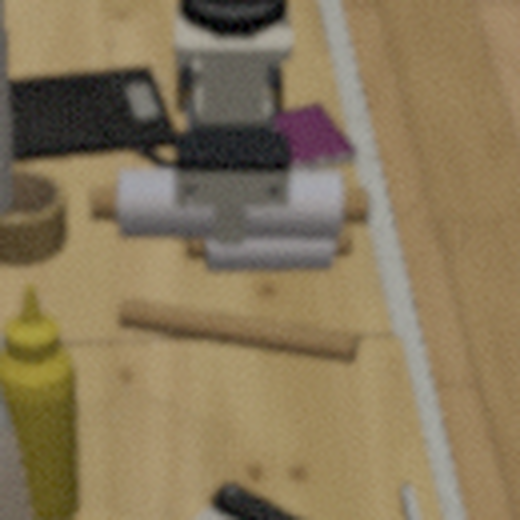

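Run:
```python
from h import *
plan([0.4927,.0759,.10],down(79-180,-30),10)
```

```text
t 21.55 tcp [ 0.5377 -0.1784  0.1686] [ 1.794e+02  1.000e-01 -9.360e+01] w 0.0492 F [ 0.7 -0.7 -3.6] J [  1.  12. -14.  -0. -65.  85.]
[0.004, -0.052, 0.012, -25.1, 6.0, 6.9]
[0.004, -0.052, 0.012, -24.6, 6.4, 8.2]
[0.004, -0.052, 0.012, -24.1, 6.7, 9.5]
[0.004, -0.052, 0.012, -23.5, 7.0, 10.7]
[0.004, -0.052, 0.012, -22.8, 7.4, 11.9]
[0.004, -0.052, 0.012, -22.0, 7.7, 13.0]
[0.004, -0.052, 0.012, -21.2, 8.0, 14.1]
[0.004, -0.052, 0.012, -20.4, 8.3, 15.1]
[0.004, -0.052, 0.012, -19.5, 8.7, 16.1]
[0.004, -0.052, 0.012, -18.5, 9.0, 17.1]
```

Request:
{"fn": "step_arm", "kwargs": {"deltas": [[0.004, -0.052, 0.012, -25.1, 6, 6.9, -1], [0.004, -0.052, 0.012, -24.6, 6.4, 8.2, -1], [0.004, -0.052, 0.012, -24.1, 6.7, 9.5, -1], [0.004, -0.052, 0.012, -23.5, 7, 10.7, -1], [0.004, -0.052, 0.012, -22.8, 7.4, 11.9, -1], [0.004, -0.052, 0.012, -22, 7.7, 13, -1], [0.004, -0.052, 0.012, -21.2, 8, 14.1, -1], [0.004, -0.052, 0.012, -20.4, 8.3, 15.1, -1], [0.004, -0.052, 0.012, -19.5, 8.7, 16.1, -1], [0, 0, 0, 0, 0, 0, -1]]}}

```text
time_s: 22.55
tcp_pos: [0.48, 0.0602, 0.0874]
eef_rot: [177.8, 27.6, -101.7]
contact_force: [0.3, -0.9, -3.6]
gripper_width: 0.0491
```

Run:
```python
from h import *
plan([0.4927,.0759,.10],down(79-180,-30),1)
```

```text
t 22.55 tcp [0.48   0.0602 0.0874] [ 177.8   27.6 -101.7] w 0.0491 F [ 0.3 -0.9 -3.6] J [  4.  10. -22. -33. -57.  93.]
[0.032, -0.042, -0.011, -21.7, -9.2, -3.2]
```

Request:
{"fn": "step_arm", "kwargs": {"deltas": [[0.032, -0.042, -0.011, -10, -9.2, -3, -1], [0, 0, 0, 0, 0, 0, -1]]}}

```text
time_s: 22.75
tcp_pos: [0.488, 0.0653, 0.0908]
eef_rot: [179.6, 29.9, -101.2]
contact_force: [0.2, -0.9, -4.6]
gripper_width: 0.0493
```

Run:
```python
from h import *
plan([0.4927,.0759,.10],down(79-180,-30),1);dis()
snap("side","s24",240,390,150,300,4)
snap("top","t24",120,320,150,310,4)
```

```text
t 22.75 tcp [0.488  0.0653 0.0908] [ 179.6   29.9 -101.2] w 0.0493 F [ 0.2 -0.9 -4.6] J [  2.  10. -21. -36. -57.  96.]
[0.005, -0.002, -0.003, -14.4, -2.6, -2.3]
disp frame mm [-154.1    2.7   90.8]
```

View pics/s24.png

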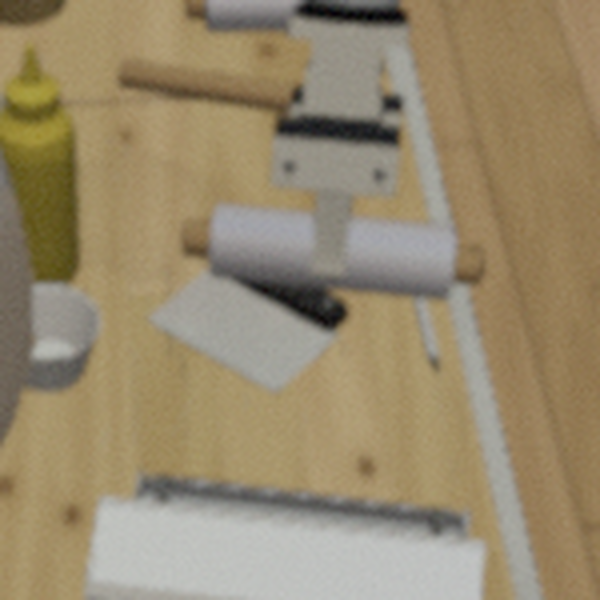

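View pics/t24.png

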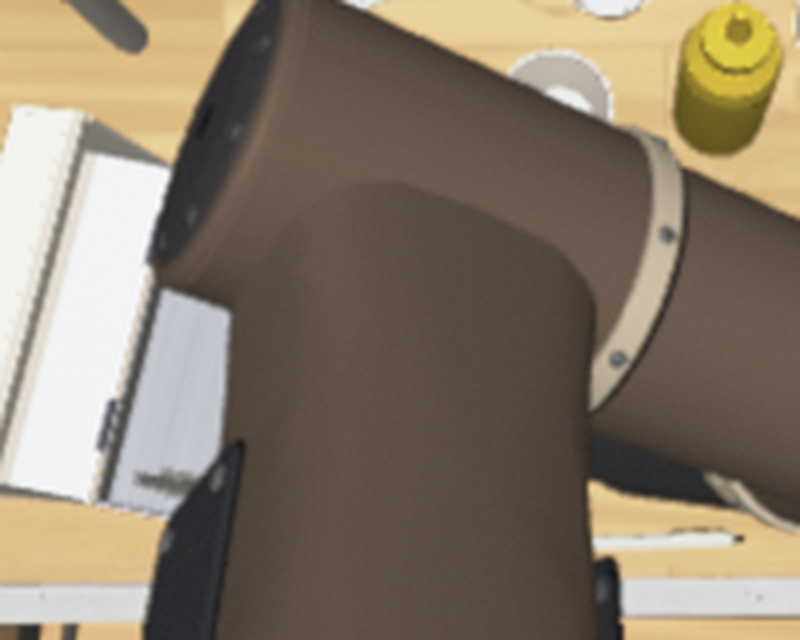

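Run:
```python
from h import *
s=r.get_state();R=Ro.from_euler('xyz',s["eef_rot"],degrees=True);tz=R.apply([0,0,1]);ty=R.apply([0,1,0]);p=s["tcp_pos"]
q=lambda X:np.round(((proj("side",X)-[240,150])+.5)*4-.5,1)
for n,C in(("A",p+[0,0,.034]-.0145*tz),("B",p-.0485*tz)):
    print(n,C,(C-D0)@ex,(C-D0)@ey,q(C),q(C+ty*.1),q(C-ty*.1))
print(ty)
U=lambda x,y:(240+(x+.5)/4-.5,150+(y+.5)/4-.5)
print(onz("top",(120+220/4,150+30),.4),onz("top",(120+220/4,150+30),.5))
```

```text
A [0.48633871 0.05790692 0.13740038] -0.16161684348350697 0.0028303317071542676 [327.5 264.1] [479.2 278.6] [178.3 249.9]
B [0.4833306  0.04129465 0.13291281] -0.17849828941734472 0.002608489199432247 [328.8 252.5] [478.8 266.7] [181.3 238.5]
[-0.98168785  0.19036448  0.00709394]
[0.57069265 0.12435501 0.4       ] [0.54361626 0.09636278 0.5       ]
```

Run:
```python
from h import *
im=r.capture("side")
a=cv2.resize(im[195:230,280:320,::-1],None,fx=10,fy=10,interpolation=cv2.INTER_CUBIC)
b=cv2.resize(im[195:230,335:375,::-1],None,fx=10,fy=10,interpolation=cv2.INTER_CUBIC)
cv2.imwrite("pics/e1.png",np.hstack([a,b]))
q=lambda X:np.round(((proj("side",X)-[240,110])+.5)*4-.5,1)
for x in (.54,.541): 
  C=np.array([x,-.1784,.025]);v=np.array([.998,-.0612,0])*.1; print(q(C+v),q(C-v),q(C))
```

```text
[ 91.4 330.7] [345.2 334.2] [218.3 332.5]
[ 90.1 330.7] [344.  334.2] [217.  332.5]
```

View pics/e1.png

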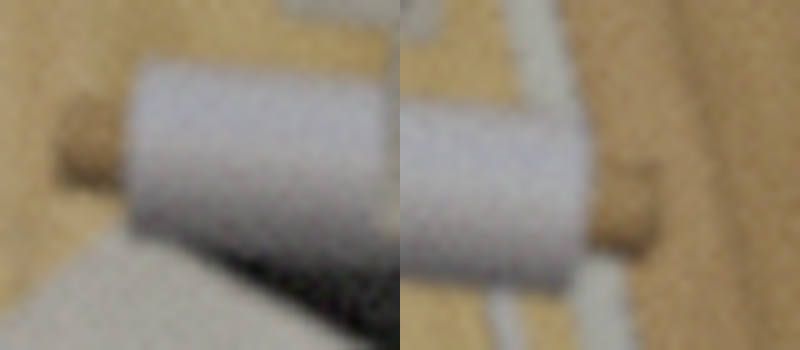

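Run:
```python
from h import *
plan(D0+ex*.0243-ey*.0018+np.array([0,0,.088]),down(79-180,-30),8)
```

```text
t 22.9 tcp [0.488  0.0652 0.0912] [ 179.6   29.8 -101.2] w 0.049 F [ 0.3  0.4 -4.8] J [  2.  10. -21. -35. -57.  96.]
[0.001, -0.0, -0.0, -19.2, -0.6, 11.4]
[0.001, -0.0, -0.0, -19.2, -0.6, 11.4]
[0.001, -0.0, -0.0, -19.2, -0.6, 11.4]
[0.001, -0.0, -0.0, -19.2, -0.6, 11.5]
[0.001, -0.0, -0.0, -19.1, -0.6, 11.5]
[0.001, -0.0, -0.0, -19.1, -0.6, 11.5]
[0.001, -0.0, -0.0, -19.1, -0.6, 11.5]
[0.001, -0.0, -0.0, -19.1, -0.6, 11.5]
```

Request:
{"fn": "step_arm", "kwargs": {"deltas": [[0.001, 0, 0, -19.2, -0.6, 11.4, -1], [0.001, 0, 0, -19.2, -0.6, 11.4, -1], [0.001, 0, 0, -19.2, -0.6, 11.4, -1], [0.001, 0, 0, -19.2, -0.6, 11.4, -1], [0.001, 0, 0, -19.2, -0.6, 11.4, -1], [0.001, 0, 0, -19.2, -0.6, 11.4, -1], [0.001, 0, 0, -19.2, -0.6, 11.4, -1]]}}

```text
time_s: 23.6
tcp_pos: [0.5218, 0.2182, 0.0856]
eef_rot: [179.7, 29.2, -101.5]
contact_force: [-0.3, 0.2, -3.0]
gripper_width: 0.0491
```

Run:
```python
from h import *
plan(D0+ex*.0243-ey*.0018+np.array([0,0,.088]),down(79-180,-30),1);dis()
snap("side","s25",240,390,170,320,4)
snap("top","t25",90,290,150,310,4)
```

```text
t 23.6 tcp [0.5218 0.2182 0.0856] [ 179.7   29.2 -101.5] w 0.0491 F [-0.3  0.2 -3. ] J [ 21.  12. -20. -35. -47.  79.]
[0.001, -0.014, -0.007, -20.2, -0.3, 8.5]
disp frame mm [ 2.5 -1.3 85.6]
```

View pics/s25.png

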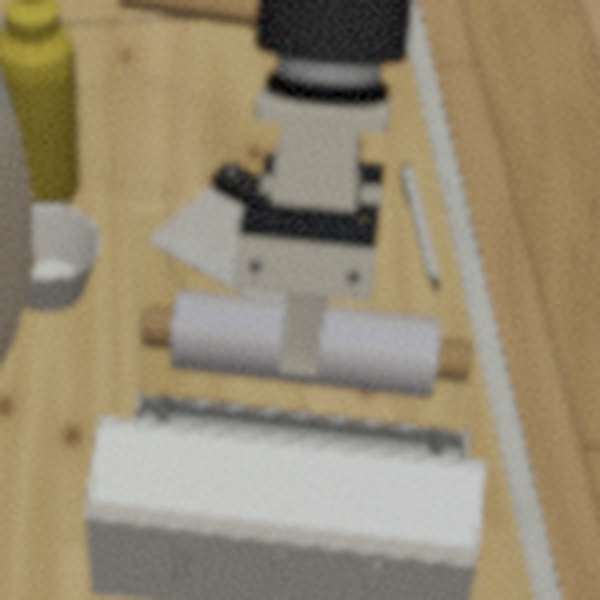

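View pics/t25.png

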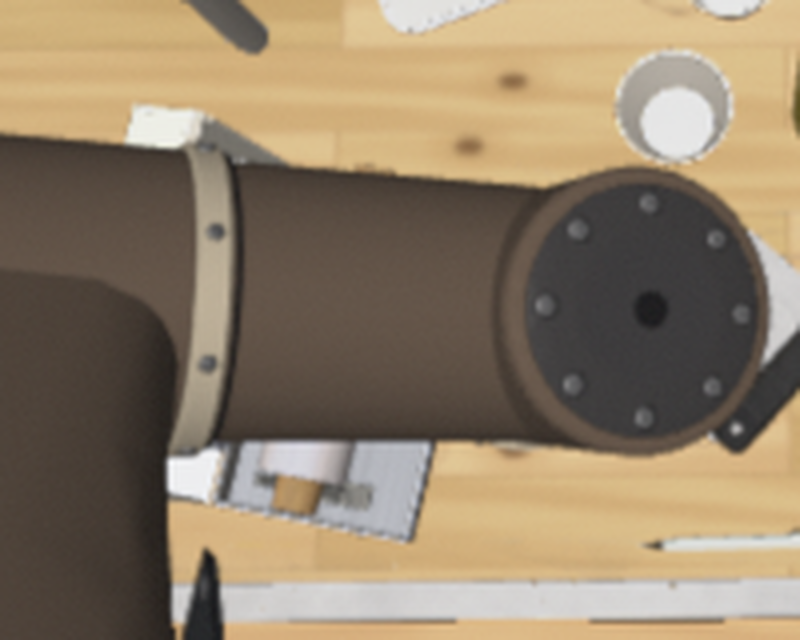

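Run:
```python
from h import *
a=cv2.imread("pics/t25.png"); cv2.imwrite("pics/t25z.png",cv2.resize(a[430:560,150:450],None,fx=2.6,fy=2.6,interpolation=cv2.INTER_CUBIC))
T=lambda x,y:(90+(x+.5)/4-.5,150+(y+.5)/4-.5)
f=lambda X:np.round([(X-D0)@ex*1e3,(X-D0)@ey*1e3])
for n,p,z in(("core end L",(275,508),.127),("R",(318,515),.127),("restL",(262,478),.061),("restR",(352,492),.061),("cornerfront wall near",(410,540),.024)):print(n,f(onz("top",T(*p),z)))
q=lambda X:np.round(((proj("top",D0+ex*X[0]+ey*X[1]+[0,0,X[2]])-[90,150])+.5)*4-.5,1)
print(q((-.025,.088,.061)),q((.025,.088,.061)),q((-.025,.092,.061)),q((-.062,.11,.021)),q((-.062,.107,.0)),q((0,.1,.128)))
```

```text
core end L [ -7. 100.]
R [-32.  99.]
restL [25. 87.]
restR [-30.  85.]
cornerfront wall near [-63. 108.]
[342.4 495.4] [261.8 480.1] [340.8 502. ] [408.9 542.7] [417.3 537.8] [261.8 505.8]
```

View pics/t25z.png

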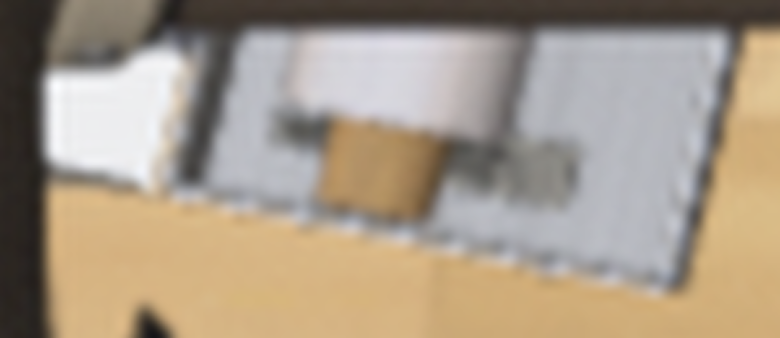

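Run:
```python
from h import *
plan(D0+ex*.0230-ey*.0013+np.array([0,0,.0856]),down(79-180,-30),2)
plan(D0+ex*.0230-ey*.0013+np.array([0,0,.0656]),down(79-180,-30),2)
```

```text
t 23.7 tcp [0.5219 0.2196 0.0856] [ 179.7   29.2 -101.3] w 0.0493 F [ 0.2 -1.  -3.9] J [ 21.  12. -20. -35. -47.  79.]
[0.001, -0.007, -0.003, -8.3, -0.0, 4.7]
[0.001, -0.007, -0.003, -8.3, -0.1, 4.7]
t 23.7 tcp [0.5219 0.2196 0.0856] [ 179.7   29.2 -101.3] w 0.0493 F [ 0.2 -1.  -3.9] J [ 21.  12. -20. -35. -47.  79.]
[0.001, -0.007, -0.003, -3.5, -0.1, 13.4]
[0.001, -0.007, -0.003, -3.4, -0.1, 13.4]
```

Request:
{"fn": "step_arm", "kwargs": {"deltas": [[0.001, -0.007, -0.003, -8.5, 0, 4.7, -1], [0.001, -0.007, -0.003, -8.5, 0, 4.7, -1], [0, 0, 0, 0, 0, 0, -1]]}}

```text
time_s: 24.0
tcp_pos: [0.525, 0.2394, 0.085]
eef_rot: [180.0, 30.0, -100.9]
contact_force: [-0.3, 0.4, -3.3]
gripper_width: 0.0493
```

Run:
```python
from h import *
dis();plan(D0+ex*.0230-ey*.0013+np.array([0,0,.0250]),down(79-180,-30),5)
a=r.capture("top")[250:300,120:210,::-1]; cv2.imwrite("pics/t26.png",cv2.resize(a,None,fx=8,fy=8,interpolation=cv2.INTER_CUBIC))
```

```text
disp frame mm [24.  -0.4 85. ]
t 24.0 tcp [0.525  0.2394 0.085 ] [ 180.    30.  -100.9] w 0.0493 F [-0.3  0.4 -3.3] J [ 23.  12. -20. -35. -46.  79.]
[0.0, -0.0, 0.0, 6.2, -0.2, 10.3]
[0.0, -0.0, 0.0, 6.2, -0.2, 10.3]
[0.0, -0.0, 0.0, 6.2, -0.2, 10.3]
[0.0, -0.0, 0.0, 6.2, -0.2, 10.3]
[0.0, -0.0, 0.0, 6.2, -0.2, 10.3]
```

View pics/t26.png

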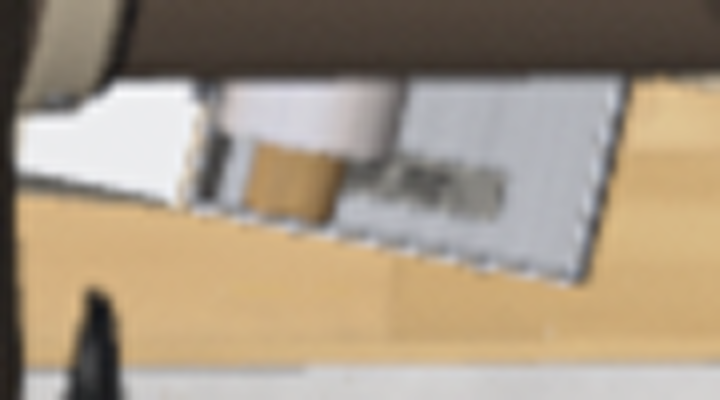

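Run:
```python
from h import *
T=lambda x,y:(120+(x+.5)/8-.5,250+(y+.5)/8-.5)
f=lambda X:np.round([(X-D0)@ex*1e3,(X-D0)@ey*1e3],1)
for p in((248,212),(332,222)):print(f(onz("top",T(*p),.127)))
```

```text
[ 10.3 101.9]
[-13.5 100.3]
```

Request:
{"fn": "step_arm", "kwargs": {"deltas": [[0, 0, 0, 5.8, -0.3, 10.5, -1], [0, 0, 0, 6, -0.3, 10.4, -1], [0, 0, 0, 6, -0.3, 10.4, -1], [0, 0, 0, 6, 0, 10.4, -1], [0, 0, 0, 0, 0, 0, -1]]}}

```text
time_s: 24.55
tcp_pos: [0.5252, 0.237, 0.0316]
eef_rot: [179.9, 29.9, -101.1]
contact_force: [-0.8, -0.5, -3.7]
gripper_width: 0.049
```

Run:
```python
from h import *
dis();plan(D0+ex*.0245-ey*.0013+np.array([0,0,.0070]),down(79-180,-30),3)
a=r.capture("top")[250:300,120:210,::-1]; cv2.imwrite("pics/t27.png",cv2.resize(a,None,fx=8,fy=8,interpolation=cv2.INTER_CUBIC))
snap("side","s27",240,390,170,320,4)
```

```text
disp frame mm [21.6 -1.1 31.6]
t 24.55 tcp [0.5252 0.237  0.0316] [ 179.9   29.9 -101.1] w 0.049 F [-0.8 -0.5 -3.7] J [ 22.  17. -21. -39. -42.  85.]
[0.001, -0.001, -0.0, 3.2, -0.1, 7.6]
[0.001, -0.001, -0.0, 3.2, -0.1, 7.6]
[0.001, -0.001, -0.0, 3.2, -0.1, 7.6]
```

View pics/t27.png

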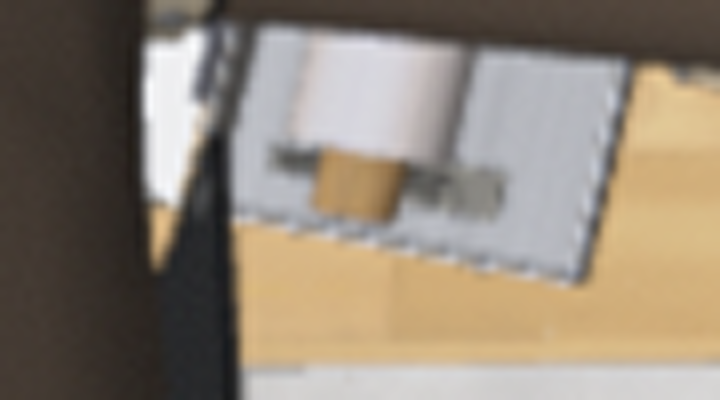

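View pics/s27.png

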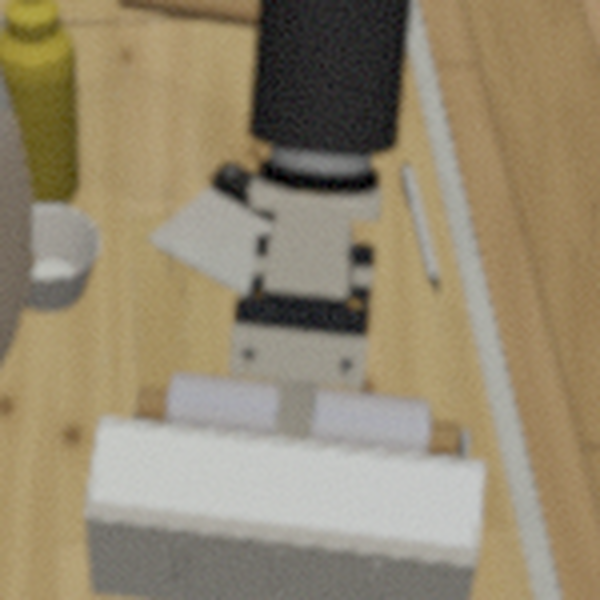

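Run:
```python
from h import *
T=lambda x,y:(120+(x+.5)/8-.5,250+(y+.5)/8-.5)
f=lambda X:np.round([(X-D0)@ex*1e3,(X-D0)@ey*1e3],1)
for p in((313,206),(398,218)):print(f(onz("top",T(*p),.0736)))
```

```text
[ 9.3 99. ]
[-16.4  97.9]
```

Request:
{"fn": "step_arm", "kwargs": {"deltas": [[0, 0, 0, 3, 0.3, 8, -1], [0, 0, 0, 3, 0.3, 8, -1]]}}

```text
time_s: 24.85
tcp_pos: [0.5278, 0.2406, 0.0176]
eef_rot: [-179.8, 30.0, -100.9]
contact_force: [0.6, -0.5, -3.7]
gripper_width: 0.0491
```

Request:
{"fn": "step_arm", "kwargs": {"deltas": [[0, 0, 0, 2, 0, 3.5, -1]]}}

```text
time_s: 24.95
tcp_pos: [0.5277, 0.2409, 0.0128]
eef_rot: [-179.8, 30.0, -100.9]
contact_force: [-0.1, 0.9, -4.3]
gripper_width: 0.0488
```

Request:
{"fn": "step_arm", "kwargs": {"deltas": [[0, 0, 0, 1, 0, 1.7, -1]]}}

```text
time_s: 25.05
tcp_pos: [0.5275, 0.2408, 0.0102]
eef_rot: [-179.8, 30.0, -100.9]
contact_force: [0.2, -0.5, -3.4]
gripper_width: 0.0493
```

Run:
```python
from h import *
dis();plan(D0+ex*.0245-ey*.0013+np.array([0,0,.0070]),down(79-180,-30),1)
a=r.capture("top")[250:300,120:210,::-1]; cv2.imwrite("pics/t28.png",cv2.resize(a,None,fx=8,fy=8,interpolation=cv2.INTER_CUBIC))
```

```text
disp frame mm [25.8 -2.7 10.2]
t 25.05 tcp [0.5275 0.2408 0.0102] [-179.8   30.  -100.9] w 0.0493 F [ 0.2 -0.5 -3.4] J [ 22.  19. -22. -41. -40.  87.]
[-0.002, 0.0, 0.002, 2.8, 1.4, 2.1]
```

View pics/t28.png

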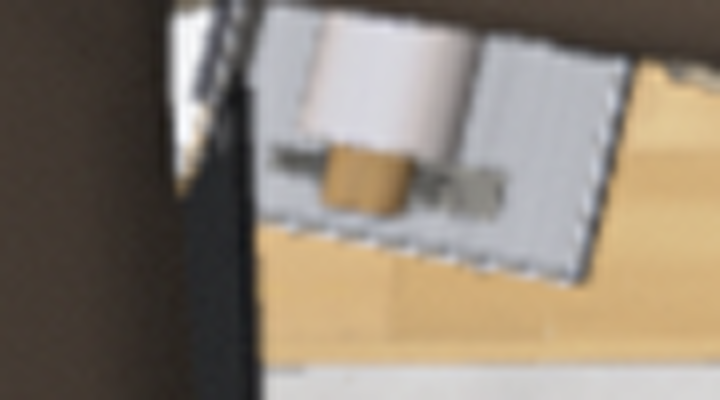

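Request:
{"fn": "step_arm", "kwargs": {"deltas": [[-0.002, 0, 0, 1.5, 2, 1.7, -1]]}}

```text
time_s: 25.2
tcp_pos: [0.5257, 0.2409, 0.008]
eef_rot: [-179.9, 30.0, -100.9]
contact_force: [-0.6, -0.3, -3.0]
gripper_width: 0.0493
```

Request:
{"fn": "step_arm", "kwargs": {"deltas": [[0, 0, 0, 1, 0, 1.7, -1]]}}

```text
time_s: 25.3
tcp_pos: [0.5253, 0.2408, 0.0063]
eef_rot: [-179.9, 30.0, -100.8]
contact_force: [-7.6, -8.2, 16.7]
gripper_width: 0.0498
```

Run:
```python
from h import *
dis();plan(D0+ex*.0245-ey*.0013+np.array([0,0,.0070]),down(79-180,-30),1)
a=r.capture("top")[250:300,120:210,::-1]; cv2.imwrite("pics/t29.png",cv2.resize(a,None,fx=8,fy=8,interpolation=cv2.INTER_CUBIC))
T=lambda x,y:(120+(x+.5)/8-.5,250+(y+.5)/8-.5)
f=lambda X:np.round([(X-D0)@ex*1e3,(X-D0)@ey*1e3],1)
for p in((322,203),(408,213)):print(f(onz("top",T(*p),.052)))
```

```text
disp frame mm [25.3 -0.5  6.3]
t 25.3 tcp [0.5253 0.2408 0.0063] [-179.9   30.  -100.8] w 0.0498 F [-7.6 -8.2 16.7] J [ 21.  19. -22. -41. -40.  88.]
[0.0, 0.0, 0.003, 0.4, -0.8, -1.0]
[13.4 98.5]
[-13.   96.7]
```

View pics/t29.png

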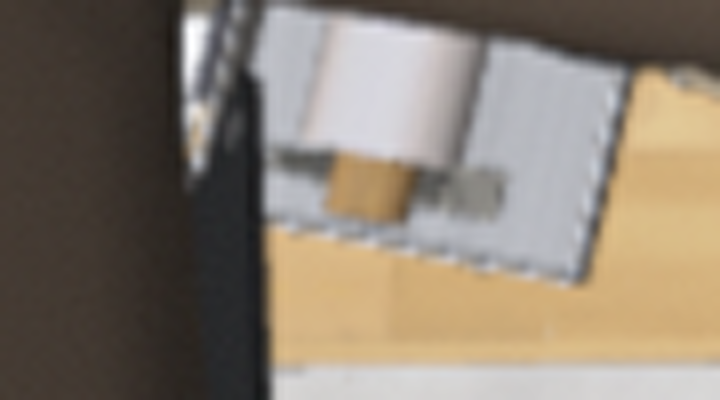

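Request:
{"fn": "step_arm", "kwargs": {"deltas": [[0, 0, 0, -0.3, 0, -0.6, 0.3], [0, 0, 0, 0, 0, 0, 0.3], [0, 0, 0, 0, 0, 0, 0.3], [0, 0, 0, 0, 0, 0, 0.3]]}}

```text
time_s: 25.75
tcp_pos: [0.5273, 0.2413, 0.0092]
eef_rot: [-179.7, 30.2, -100.7]
contact_force: [0.5, 0.0, 0.1]
gripper_width: 0.0567
```

Run:
```python
from h import *
dis();plan(D0+ex*.0245-ey*.0013+np.array([0,0,.0070]),down(79-180,-30),1)
a=r.capture("top")[250:300,120:210,::-1]; cv2.imwrite("pics/t30.png",cv2.resize(a,None,fx=8,fy=8,interpolation=cv2.INTER_CUBIC))
```

```text
disp frame mm [26.2 -2.3  9.2]
t 25.75 tcp [0.5273 0.2413 0.0092] [-179.7   30.2 -100.7] w 0.0567 F [0.5 0.  0.1] J [ 21.  19. -22. -41. -40.  88.]
[-0.003, 0.003, 0.004, 2.6, 1.1, 1.0]
```

View pics/t30.png

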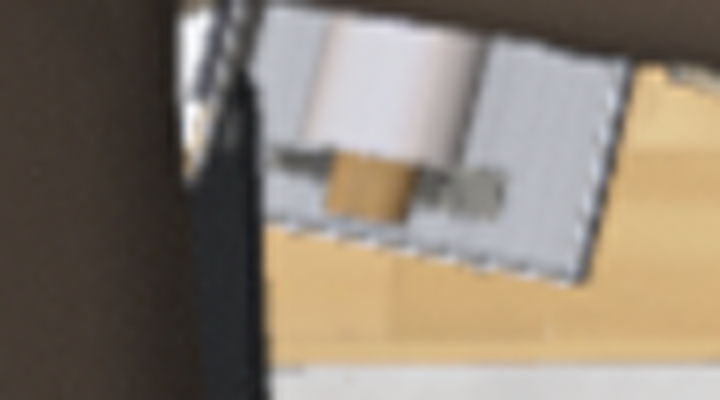

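Request:
{"fn": "step_arm", "kwargs": {"deltas": [[0, 0, 0, 0, 0, -8, 0.35], [0, 0, 0, 0, 0, -12, 0.35], [0, 0, 0, 0, 0, -20, 0.35], [0, 0, 0, 0, 0, -30, 0.35], [0, 0, 0, 0, 0, -40, 0.35], [0, 0, 0, 0, 0, -40, 0.35]]}}

```text
time_s: 26.4
tcp_pos: [0.509, 0.1641, 0.1414]
eef_rot: [179.9, 29.9, -100.9]
contact_force: [1.1, 0.6, 0.0]
gripper_width: 0.0594
```

Run:
```python
from h import *
dis();plan(D0+ex*.0245-ey*.0013+np.array([0,0,.0070]),down(79-180,-30),1)
snap("top","t31",90,290,150,310,4)
snap("side","s31",240,390,170,320,4)
```

```text
disp frame mm [-53.1   0.8 141.4]
t 26.4 tcp [0.509  0.1641 0.1414] [ 179.9   29.9 -100.9] w 0.0594 F [1.1 0.6 0. ] J [ 15.   7. -19. -33. -55.  81.]
[0.003, -0.002, 0.002, -0.4, -2.7, 155.2]
```

View pics/t31.png

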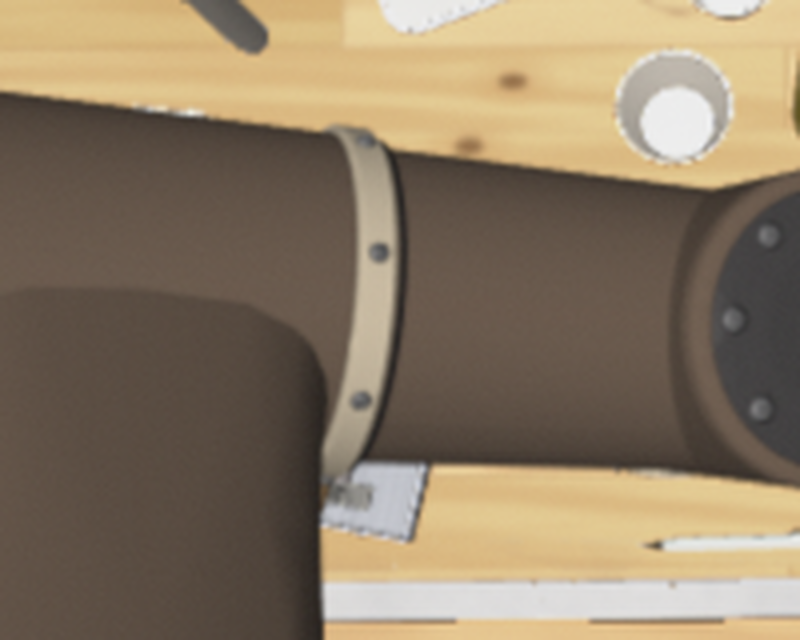

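View pics/s31.png

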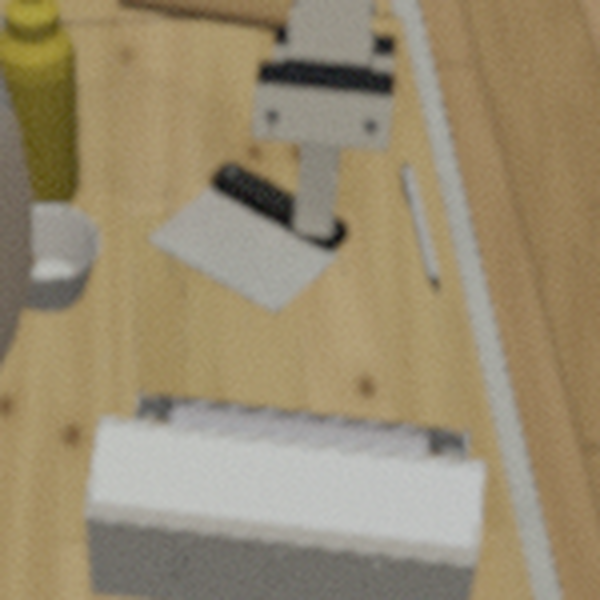

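Run:
```python
from h import *
print(onz("side",(228,325),0),onz("top",(155,160),0),onz("side",(219,270),0.1))
plan(D0+ex*.05+np.array([0,0,.20]),down(79-180),6)
```

```text
[0.73461207 0.29626876 0.        ] [0.73556958 0.29310679 0.        ] [0.75347853 0.2057326  0.1       ]
t 26.5 tcp [0.5123 0.1633 0.1459] [-179.5   30.  -100.6] w 0.0593 F [0.6 0.2 0.3] J [ 15.   6. -19. -33. -55.  81.]
[-0.001, 0.087, 0.001, -19.4, 0.3, 0.8]
[-0.001, 0.087, 0.001, -19.4, 0.3, -0.9]
[-0.001, 0.087, 0.001, -19.2, 0.3, -2.6]
[-0.001, 0.087, 0.001, -18.9, 0.3, -4.3]
[-0.001, 0.087, 0.001, -18.5, 0.4, -5.9]
[-0.001, 0.087, 0.001, -17.9, 0.4, -7.5]
```

Run:
```python
import cv2
a=cv2.imread("pics/side0.png")[0:420,60:340]; cv2.imwrite("pics/sz.png",cv2.resize(a,(400,600)))
```

```text
(no output)
```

View pics/sz.png

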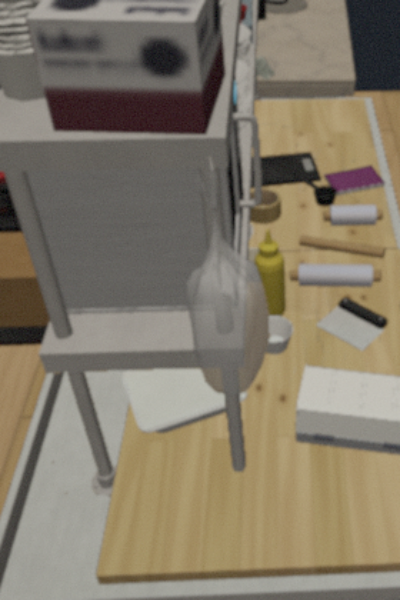

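Request:
{"fn": "step_arm", "kwargs": {"deltas": [[0, 0.087, 0, -15, 0.3, -5, -1], [0, 0.087, 0, -19, 0.3, -5, -1], [0, 0.087, 0, -19, 0.3, -5, -1], [0, 0.087, 0, -19, 0.3, -5, -1], [0, 0.087, 0, -18, 0.3, -5, -1], [0, 0.087, 0, -18, 0.3, -5, -1], [0, 0, 0, 0, 0, 0, -1]]}}

```text
time_s: 27.2
tcp_pos: [0.5316, 0.251, 0.2184]
eef_rot: [-178.6, -0.7, -101.8]
contact_force: [0.3, 0.4, -0.3]
gripper_width: 0.0089
```

Run:
```python
from h import *
dis()
plan(D0+ex*.175+np.array([0,0,.18]),down(79-180),4)
```

```text
disp frame mm [ 36.5  -4.7 218.4]
t 27.2 tcp [0.5316 0.251  0.2184] [-178.6   -0.7 -101.8] w 0.0089 F [ 0.3  0.4 -0.3] J [ 45.  11.  -9.   2. -70.  32.]
[-0.006, -0.003, -0.003, -34.7, 1.8, 9.1]
[-0.006, -0.003, -0.003, -34.7, 1.7, 9.3]
[-0.006, -0.003, -0.003, -34.7, 1.5, 9.4]
[-0.006, -0.003, -0.003, -34.6, 1.3, 9.5]
```

Request:
{"fn": "step_arm", "kwargs": {"deltas": [[-0.006, -0.003, -0.003, -34, 1.8, 6, -1], [-0.006, -0.003, -0.003, -36, 1.7, 8, -1], [-0.006, -0.003, -0.003, -36, 1.5, 10, -1], [-0.006, -0.003, -0.003, -36, 1.3, 12, -1], [0, 0, 0, -2, 0, 25, -1], [0, 0, 0, 0, 0, 30, -1], [0, 0, 0, 0, 0, 20, -1], [0, 0, 0, 0, 0, 0, -1]]}}

```text
time_s: 28.0
tcp_pos: [0.5562, 0.3964, 0.1087]
eef_rot: [-179.8, 0.3, -101.2]
contact_force: [0.9, 0.1, 0.4]
gripper_width: 0.0003
```

Run:
```python
from h import *
dis()
plan(D0+ex*.155+np.array([0,0,.078]),down(79-180),2)
snap("side","s32",240,390,170,320,4)
```

```text
disp frame mm [184.   -1.1 108.7]
t 28.0 tcp [0.5562 0.3964 0.1087] [-179.8    0.3 -101.2] w 0.0003 F [0.9 0.1 0.4] J [ 52.  24.  -5.   0. -61.  27.]
[-0.002, 0.002, -0.002, 14.6, 0.6, 15.3]
[-0.002, 0.002, -0.002, 14.5, 0.5, 15.3]
```

View pics/s32.png

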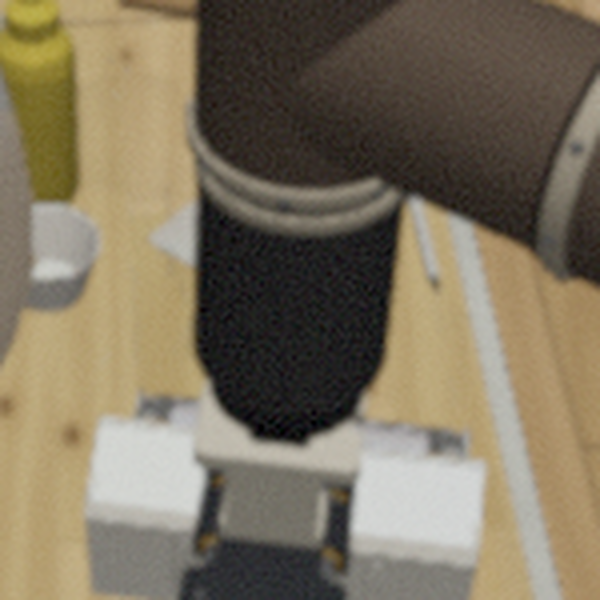

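Request:
{"fn": "step_arm", "kwargs": {"deltas": [[0, 0, 0, 0, 0, 15, -1], [0, 0, 0, 0, 0, 14, -1], [0, 0, 0, 10, 0, 0, -1], [0, 0, 0, 12, 0, 0, -1], [0, 0, 0, 8, 0, 0, -1]]}}

```text
time_s: 28.55
tcp_pos: [0.5532, 0.3664, 0.0847]
eef_rot: [-179.4, 0.7, -101.2]
contact_force: [-0.0, -0.2, 0.0]
gripper_width: 0.0008
```

Request:
{"fn": "step_arm", "kwargs": {"deltas": [[0, 0, 0, 8, 0, -4, -1], [0, 0, 0, 8, 0, -5, -1], [0, 0, 0, 8, 0, -4, -1]]}}

```text
time_s: 28.85
tcp_pos: [0.549, 0.3418, 0.1003]
eef_rot: [-179.3, 0.9, -101.2]
contact_force: [0.1, 2.9, 0.5]
gripper_width: 0.0007
```

Run:
```python
from h import *
dis()
plan(D0+ex*.0865+np.array([0,0,.103]),down(79-180),4)
snap("side","s33",240,390,170,320,4)
```

```text
disp frame mm [129.1  -4.5 100.3]
t 28.85 tcp [0.549  0.3418 0.1003] [-179.3    0.9 -101.2] w 0.0007 F [0.1 2.9 0.5] J [ 49.  21. -11.   0. -57.  29.]
[-0.003, 0.004, -0.001, 10.6, 1.1, -0.9]
[-0.003, 0.004, -0.001, 10.6, 1.1, -0.8]
[-0.003, 0.004, -0.001, 10.6, 1.1, -0.8]
[-0.003, 0.004, -0.001, 10.6, 1.1, -0.7]
```

View pics/s33.png

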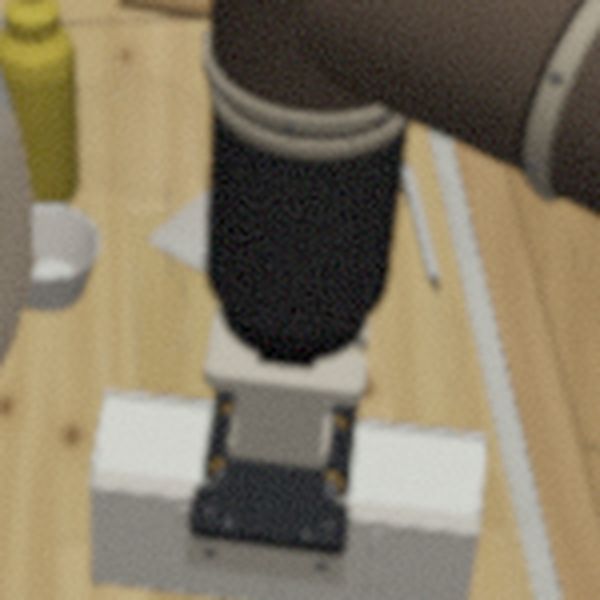

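Request:
{"fn": "step_arm", "kwargs": {"deltas": [[-0.003, 0.004, 0, 10.5, 1, 2, -1], [-0.003, 0.004, 0, 10.5, 1, 1, -1], [-0.003, 0.004, 0, 10.5, 1, 0, -1], [-0.003, 0.004, 0, 10.5, 1, 0, -1]]}}

```text
time_s: 29.3
tcp_pos: [0.5433, 0.312, 0.1104]
eef_rot: [-179.1, 1.5, -100.9]
contact_force: [1.5, 2.9, 2.9]
gripper_width: 0.0003
```

Run:
```python
from h import *
dis()
plan(D0+ex*.050+np.array([0,0,.092]),down(79-180),4)
snap("side","s34",240,390,170,320,4)
```

```text
disp frame mm [ 98.7  -4.5 110.4]
t 29.3 tcp [0.5433 0.312  0.1104] [-179.1    1.5 -100.9] w 0.0003 F [1.5 2.9 2.9] J [ 48.  18. -13.  -0. -57.  31.]
[-0.004, 0.007, 0.0, 12.3, 1.2, 4.3]
[-0.004, 0.007, 0.0, 12.3, 1.2, 4.3]
[-0.004, 0.007, 0.0, 12.2, 1.2, 4.4]
[-0.004, 0.007, 0.0, 12.2, 1.1, 4.5]
```

View pics/s34.png

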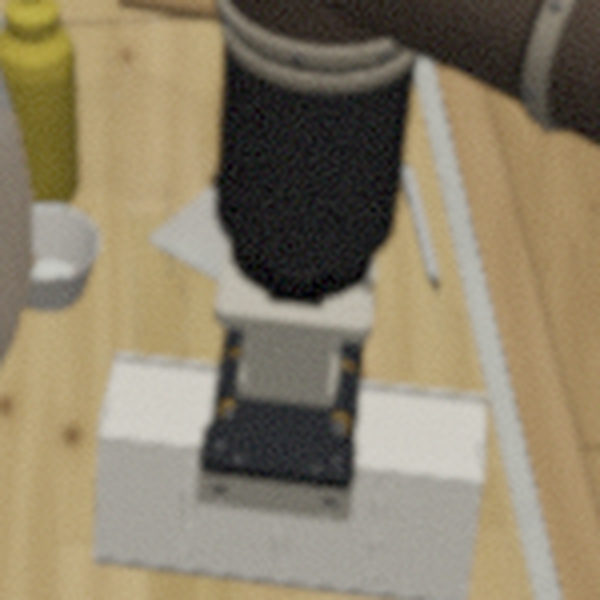

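Request:
{"fn": "step_arm", "kwargs": {"deltas": [[-0.004, 0.007, 0, 6, 1, 6, -1], [-0.004, 0.007, 0, 8, 1, 6, -1], [-0.004, 0.007, 0, 9, 1, 6, -1], [-0.004, 0.007, 0, 9, 1, 5, -1]]}}

```text
time_s: 29.75
tcp_pos: [0.5421, 0.2977, 0.1113]
eef_rot: [-178.8, 1.9, -100.4]
contact_force: [-12.9, 6.4, 27.0]
gripper_width: 0.0005
```

Run:
```python
from h import *
dis()
plan(D0+ex*.017+np.array([0,0,.070]),down(79-180),4)
snap("side","s35",240,390,170,320,4)
```

```text
disp frame mm [ 84.4  -6.1 111.3]
t 29.75 tcp [0.5421 0.2977 0.1113] [-178.8    1.9 -100.4] w 0.0005 F [-12.9   6.4  27. ] J [ 47.  17. -15.   0. -56.  33.]
[-0.005, 0.008, 0.002, 17.2, 1.9, 9.7]
[-0.005, 0.008, 0.002, 17.1, 1.8, 9.9]
[-0.005, 0.008, 0.002, 17.0, 1.7, 10.0]
[-0.005, 0.008, 0.002, 16.9, 1.6, 10.2]
```

View pics/s35.png

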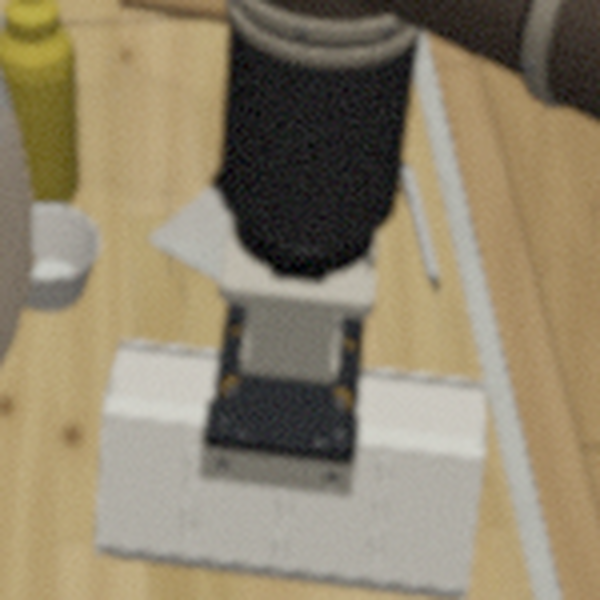

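Request:
{"fn": "step_arm", "kwargs": {"deltas": [[0, 0, 0, 0, 0, -15, -1], [-0.01, 0.016, 0, 4, 2, -15, -1], [-0.01, 0.016, 0.003, 22, 3, -4, -1], [0, 0, 0, 22, 1, 0, -1], [0, 0, 0, 18, 0, 0, -1], [0, 0, 0, 0, 0, 0, -1]]}}

```text
time_s: 30.4
tcp_pos: [0.5192, 0.2254, 0.1457]
eef_rot: [179.9, -0.2, -100.6]
contact_force: [-0.6, 0.1, 0.4]
gripper_width: 0.0003
```

Run:
```python
from h import *
dis()
plan(D0+ex*.017+np.array([0,0,.125]),down(79-180),2)
snap("side","s36",240,390,170,320,4)
```

```text
disp frame mm [  9.1   2.6 145.7]
t 30.4 tcp [0.5192 0.2254 0.1457] [ 179.9   -0.2 -100.6] w 0.0003 F [-0.6  0.1  0.4] J [ 43.  12. -17.   0. -61.  36.]
[0.001, -0.002, 0.003, -4.0, -1.3, 10.3]
[0.001, -0.002, 0.003, -4.0, -1.3, 10.3]
```

View pics/s36.png

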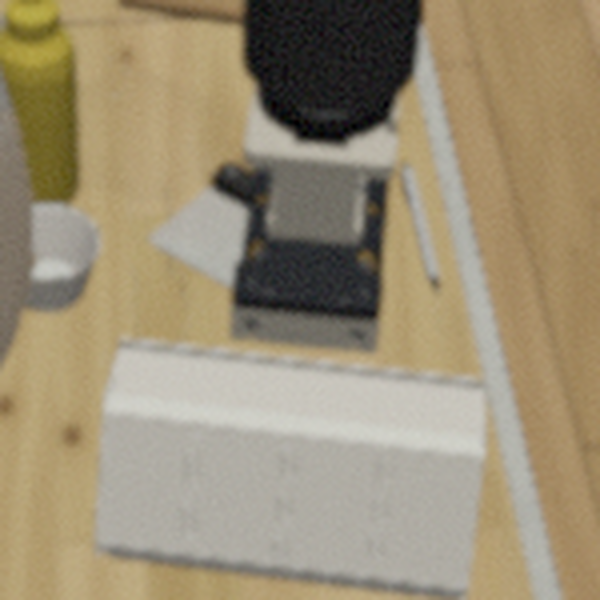

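Request:
{"fn": "step_arm", "kwargs": {"deltas": [[0, 0, 0, 0, -1, 14, -1], [0, 0, 0, 0, -1, 14, -1], [0, 0, 0, 0, 0, 8, -1], [0, 0, 0, 2, 0, 6, -1]]}}

```text
time_s: 30.85
tcp_pos: [0.5211, 0.217, 0.1074]
eef_rot: [-180.0, -0.6, -100.6]
contact_force: [-21.3, -22.0, 56.5]
gripper_width: 0.0005
```

Run:
```python
from h import *
dis()
plan(D0-ex*.017+np.array([0,0,.083]),down(79-180),4)
snap("side","s37",240,390,170,320,4)
```

```text
disp frame mm [  1.2  -0.9 107.4]
t 30.85 tcp [0.5211 0.217  0.1074] [-180.    -0.6 -100.6] w 0.0005 F [-21.3 -22.   56.5] J [ 43.  14. -20.   0. -56.  36.]
[-0.0, -0.003, 0.002, 4.5, 0.3, 6.1]
[-0.0, -0.003, 0.002, 4.5, 0.3, 6.1]
[-0.0, -0.003, 0.002, 4.5, 0.3, 6.1]
[-0.0, -0.003, 0.002, 4.5, 0.2, 6.1]
```

View pics/s37.png

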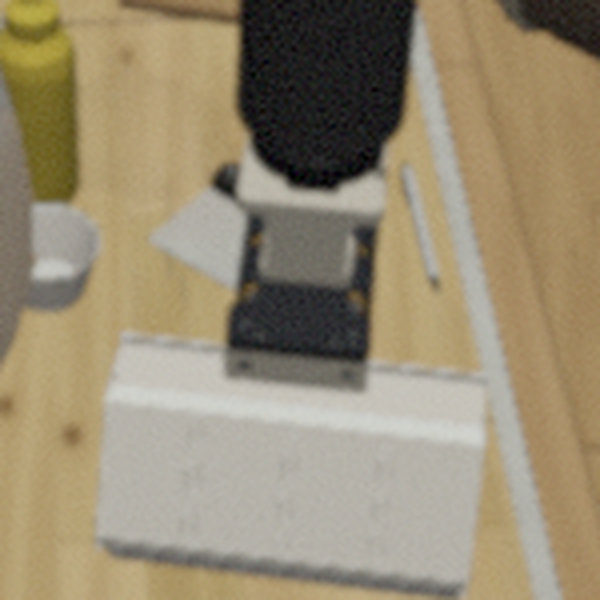

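Request:
{"fn": "step_arm", "kwargs": {"deltas": [[0, 0, 0, 0, 0, -8, -1], [0, 0, 0, -6, 0, -4, -1]]}}

```text
time_s: 31.1
tcp_pos: [0.5214, 0.2196, 0.1199]
eef_rot: [-180.0, -0.8, -100.7]
contact_force: [0.9, 0.3, -0.2]
gripper_width: 0.0004
```

Run:
```python
from h import *
dis();print(r.get_state()["contact_force"])
snap("side","s38",240,390,170,320,4)
snap("top","t38",60,300,150,310,3)
```

```text
disp frame mm [  3.8  -0.7 119.9]
[ 0.9231864   0.27447486 -0.22534663]
```

View pics/s38.png

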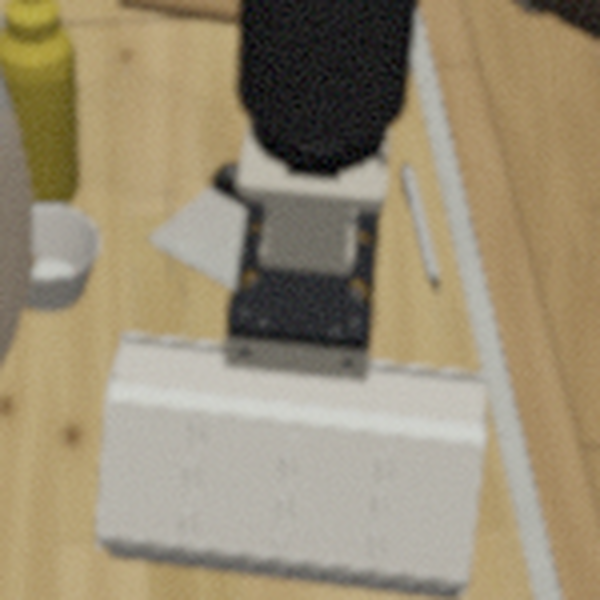

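View pics/t38.png

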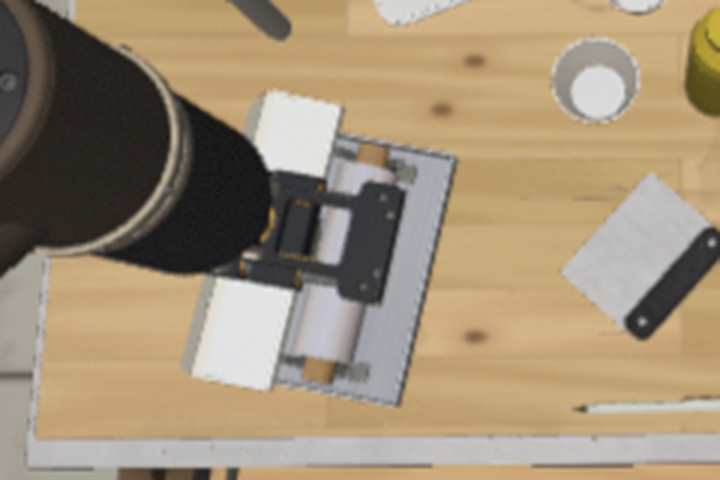

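Request:
{"fn": "step_arm", "kwargs": {"deltas": [[0, -0.008, 0, -9, 0, -2, -1], [0, -0.006, 0, -9, 0, -2, -1], [0, 0, 0, 0, 0, 3, -1], [0, 0, 0, 4, 0, 4, -1]]}}

```text
time_s: 31.6
tcp_pos: [0.5245, 0.2382, 0.1142]
eef_rot: [179.9, 0.1, -100.5]
contact_force: [1.2, 0.4, -0.5]
gripper_width: 0.0005
```

Request:
{"fn": "step_arm", "kwargs": {"deltas": [[0, 0, 0, 9, 0, 5, -1]]}}

```text
time_s: 31.7
tcp_pos: [0.5229, 0.2295, 0.1086]
eef_rot: [179.9, 0.1, -100.5]
contact_force: [-1.0, -1.6, 5.3]
gripper_width: 0.0003
```

Request:
{"fn": "step_arm", "kwargs": {"deltas": [[0, 0, 0, 9, 0, 4, -1]]}}

```text
time_s: 31.8
tcp_pos: [0.521, 0.2196, 0.1046]
eef_rot: [180.0, 0.0, -100.5]
contact_force: [-3.2, -2.2, 10.8]
gripper_width: 0.0005
```

Request:
{"fn": "step_arm", "kwargs": {"deltas": [[0, 0, 0, 9, 0, 5, -1]]}}

```text
time_s: 31.9
tcp_pos: [0.519, 0.2094, 0.0998]
eef_rot: [180.0, -0.0, -100.4]
contact_force: [-2.4, -1.4, 6.7]
gripper_width: 0.0003
```

Request:
{"fn": "step_arm", "kwargs": {"deltas": [[0, 0, 0, 9, 0, 5, -1]]}}

```text
time_s: 32.0
tcp_pos: [0.5169, 0.1993, 0.0946]
eef_rot: [180.0, -0.0, -100.4]
contact_force: [0.6, 0.6, 0.2]
gripper_width: 0.0004
```

Run:
```python
from h import *
dis();print(r.get_state()["contact_force"])
snap("side","s39",240,390,170,320,4)
snap("top","t39",60,300,150,310,3)
```

```text
disp frame mm [-17.   -0.2  94.6]
[0.64479404 0.64709809 0.16868369]
```

View pics/s39.png

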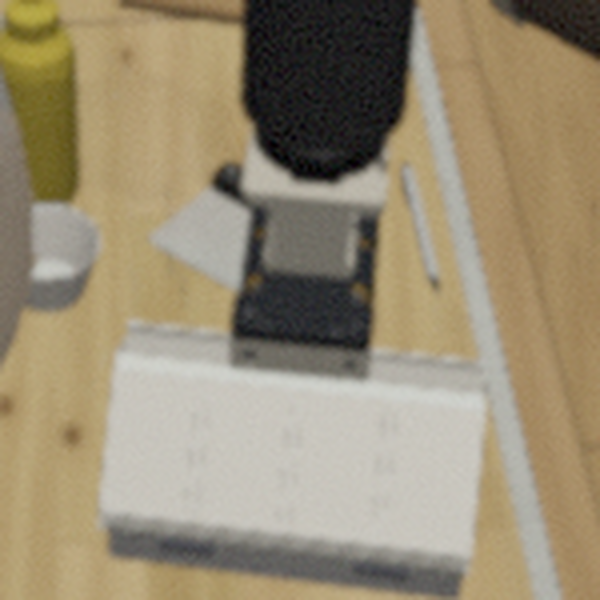

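View pics/t39.png

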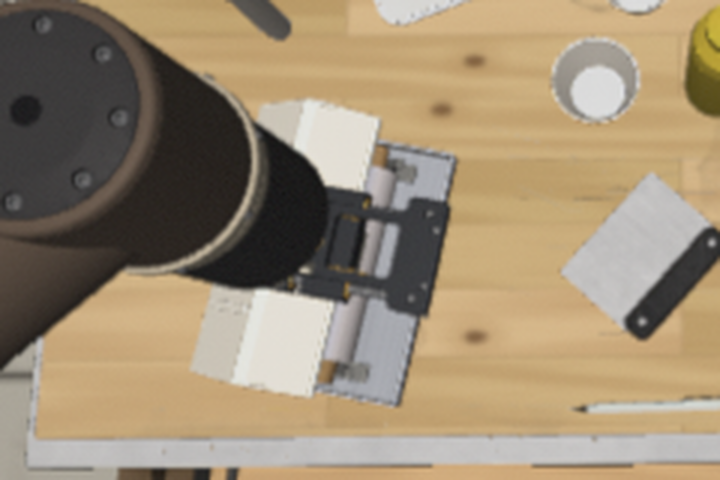

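Request:
{"fn": "step_arm", "kwargs": {"deltas": [[0, 0, 0, -8, 0, -16, -1], [0, 0, 0, -16, 0, -10, -1], [0, 0, 0, -14, 0, 0, -1], [0, 0, 0, 0, 0, 0, -1]]}}

```text
time_s: 32.5
tcp_pos: [0.5235, 0.2376, 0.1196]
eef_rot: [179.8, -0.1, -100.6]
contact_force: [-0.2, -0.2, -0.1]
gripper_width: 0.0006
```

Run:
```python
from h import *
dis();plan(D0+ex*.01+np.array([0,0,.106]),down(79-180),3)
```

```text
disp frame mm [ 21.9   0.7 119.6]
t 32.5 tcp [0.5235 0.2376 0.1196] [ 1.798e+02 -1.000e-01 -1.006e+02] w 0.0006 F [-0.2 -0.2 -0.1] J [ 44.  14. -17.  -0. -58.  36.]
[0.001, -0.001, 0.002, 3.9, -0.2, 4.6]
[0.001, -0.001, 0.002, 3.9, -0.2, 4.6]
[0.001, -0.001, 0.002, 3.9, -0.2, 4.5]
```

Request:
{"fn": "step_arm", "kwargs": {"deltas": [[0, 0, 0, 4, 0, 6, -1], [0, 0, 0, 8, 0, 5, -1], [0, 0, 0, 9, 0, 5, -1]]}}

```text
time_s: 32.8
tcp_pos: [0.5193, 0.2164, 0.1034]
eef_rot: [179.8, -0.2, -100.4]
contact_force: [-5.8, -6.2, 17.5]
gripper_width: 0.0007
```

Request:
{"fn": "step_arm", "kwargs": {"deltas": [[0, 0, 0, 9, 0, 6, -1]]}}

```text
time_s: 32.9
tcp_pos: [0.5171, 0.2057, 0.0978]
eef_rot: [179.8, -0.3, -100.4]
contact_force: [-1.3, -3.8, 8.0]
gripper_width: 0.0004
```

Request:
{"fn": "step_arm", "kwargs": {"deltas": [[0, 0, 0, 8, 0, 6, -1]]}}

```text
time_s: 33.0
tcp_pos: [0.5151, 0.1961, 0.0917]
eef_rot: [179.8, -0.4, -100.4]
contact_force: [-0.7, -0.1, 3.2]
gripper_width: 0.0002
```

Request:
{"fn": "step_arm", "kwargs": {"deltas": [[0, 0, 0, 8, 0, 6, -1]]}}

```text
time_s: 33.1
tcp_pos: [0.5133, 0.187, 0.0851]
eef_rot: [179.8, -0.4, -100.4]
contact_force: [0.3, 1.0, 0.7]
gripper_width: 0.0006
```

Run:
```python
from h import *
dis();print(r.get_state()["contact_force"])
snap("side","s40",240,390,170,320,4)
```

```text
disp frame mm [-29.7   1.1  85.1]
[0.28107699 0.9981773  0.67923254]
```

View pics/s40.png

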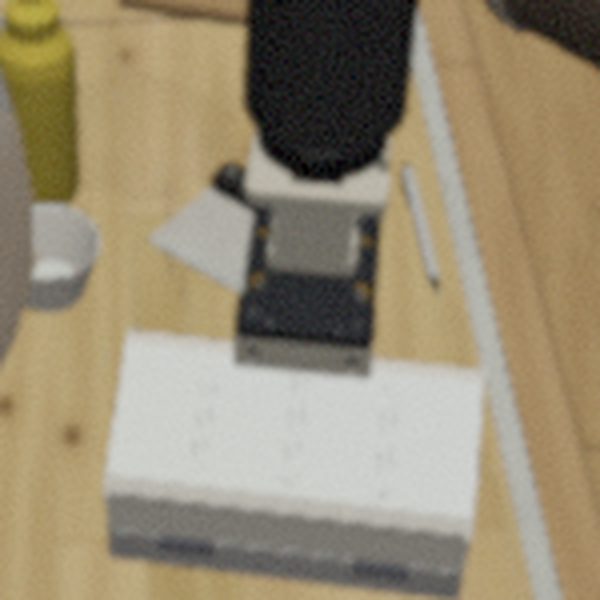

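Request:
{"fn": "step_arm", "kwargs": {"deltas": [[0, 0, 0, -8, 0, -6, -1], [0, 0, 0, -6, 0, 0, -1], [0, 0, 0, 2, 0, 7, -1], [0, 0, 0, 6, 0, 7, -1]]}}

```text
time_s: 33.55
tcp_pos: [0.5132, 0.1902, 0.0765]
eef_rot: [179.7, -0.7, -100.4]
contact_force: [-2.6, -9.9, 10.9]
gripper_width: 0.0003
```

Request:
{"fn": "step_arm", "kwargs": {"deltas": [[0, 0, 0, 6, 0, 8, -1]]}}

```text
time_s: 33.65
tcp_pos: [0.5117, 0.1829, 0.0687]
eef_rot: [179.7, -0.9, -100.3]
contact_force: [0.8, -4.5, 5.0]
gripper_width: 0.0007
```

Request:
{"fn": "step_arm", "kwargs": {"deltas": [[0, 0, 0, 5, 0, 8, -1]]}}

```text
time_s: 33.75
tcp_pos: [0.5105, 0.177, 0.0605]
eef_rot: [179.7, -1.0, -100.3]
contact_force: [0.3, -2.2, 2.3]
gripper_width: 0.0003
```

Run:
```python
from h import *
dis();print(r.get_state()["contact_force"])
snap("side","s41",240,390,170,320,4)
```

```text
disp frame mm [-40.1   1.9  60.5]
[ 0.33773362 -2.24083648  2.25613829]
```

View pics/s41.png

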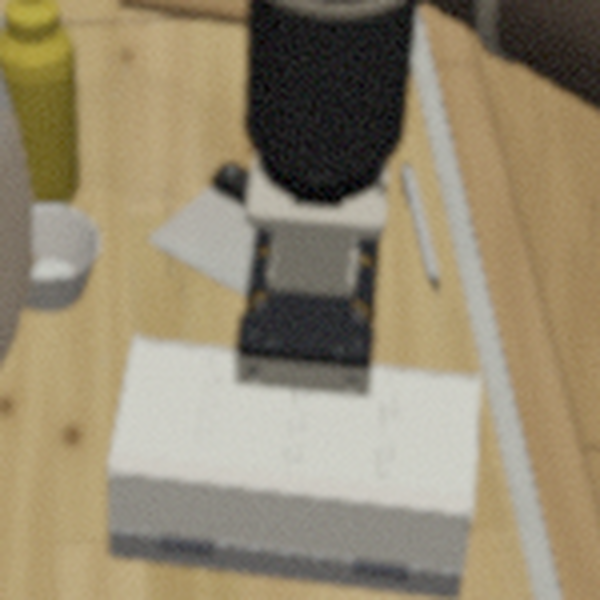

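Request:
{"fn": "step_arm", "kwargs": {"deltas": [[0, 0.01, 0, -6, 0, -6, -1], [0, 0.008, 0, -8, 0, -2, -1], [0, 0, 0, 0, 0, 6, -1], [0, 0, 0, 0, 0, 6, -1]]}}

```text
time_s: 34.2
tcp_pos: [0.5131, 0.1934, 0.0546]
eef_rot: [179.6, -2.0, -100.3]
contact_force: [-0.4, -1.3, 0.5]
gripper_width: 0.0008
```

Request:
{"fn": "step_arm", "kwargs": {"deltas": [[0, 0, 0, 2, 0, 5, -1]]}}

```text
time_s: 34.3
tcp_pos: [0.5127, 0.1917, 0.0491]
eef_rot: [179.7, -2.0, -100.2]
contact_force: [-1.9, -0.5, 13.7]
gripper_width: 0.0006
```

Request:
{"fn": "step_arm", "kwargs": {"deltas": [[0, 0, 0, 1, 0, 3, -1]]}}

```text
time_s: 34.4
tcp_pos: [0.5131, 0.1916, 0.0487]
eef_rot: [179.7, -1.9, -100.1]
contact_force: [-22.3, 3.6, 56.3]
gripper_width: 0.0005
```

Request:
{"fn": "step_arm", "kwargs": {"deltas": [[0, 0, 0, 0, 0, -6, -1], [0, 0, 0, 0, 0, -30, -1], [0, 0, 0, 0, 0, -45, -1], [0, 0, 0, 0, 0, -45, -1], [0, 0, 0, 35, 0, -20, -1], [0, 0, 0, 45, 0, 0, -1], [0, 0, 0, 45, 0, 0, -1], [0, 0, 0, 45, 0, 0, -1], [0, 0, 0, 45, 0, 0, -1], [0, 0, 0, 45, 0, 0, -1]]}}

```text
time_s: 35.4
tcp_pos: [0.4675, -0.0634, 0.2064]
eef_rot: [179.8, -1.9, -99.7]
contact_force: [2.2, 0.5, 0.4]
gripper_width: 0.0005
```

Request:
{"fn": "step_arm", "kwargs": {"deltas": [[0, 0, 0, 45, 0, 0, -1], [0, 0, 0, 45, 0, 0, -1], [0, 0, 0, 45, 0, 0, -1], [0, 0, 0, 45, 0, 0, -1], [0, 0, 0, 0, 0, 0, -1]]}}

```text
time_s: 35.9
tcp_pos: [0.4323, -0.2513, 0.2106]
eef_rot: [179.8, -1.8, -99.9]
contact_force: [-0.4, 0.7, -0.1]
gripper_width: 0.0001
```

Run:
```python
from h import *
print(r.get_state()["tcp_pos"],r.get_state()["contact_force"])
im=r.capture("top");cv2.imwrite("pics/t50.png",cv2.resize(im[120:310,120:320,::-1],None,fx=3,fy=3,interpolation=cv2.INTER_CUBIC))
snap("side","s50",220,370,180,325,4)
```

```text
[ 0.43228986 -0.25132768  0.21064515] [-0.41987612  0.71724999 -0.1294073 ]
```

View pics/t50.png

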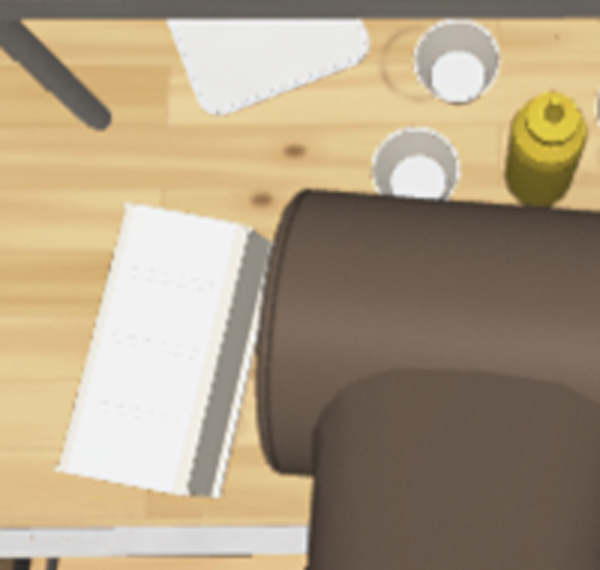

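View pics/s50.png

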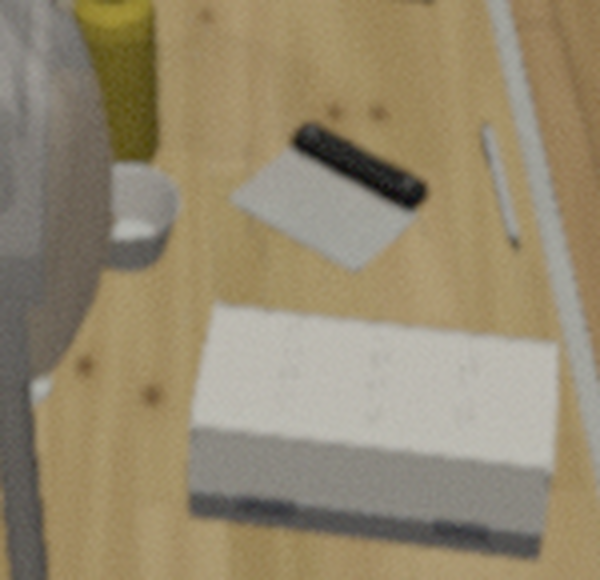

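Run:
```python
from h import *
a=cv2.imread("pics/side0.png")[250:322,262:362];
b=r.capture("side")[250:322,262:362,::-1]
d=cv2.absdiff(cv2.GaussianBlur(a,(5,5),0),cv2.GaussianBlur(np.ascontiguousarray(b),(5,5),0)); print("side diff max/mean",d.max(),d.mean())
sh=cv2.phaseCorrelate(cv2.cvtColor(a,6).astype(float),cv2.cvtColor(np.ascontiguousarray(b),6).astype(float));print(sh)
for th in(0,.06): 
    t=th; X=.062-.112*np.cos(t)+.049*np.sin(t);Z=.031+.112*np.sin(t)+.049*np.cos(t); print(th,proj("side",D0+ex*X+[0,0,Z]))
```

```text
side diff max/mean 10 6.698333333333333
((-0.03987294273107267, 0.0629128860762691), 1.0126725905591112)
0 [315.47635182 260.97023612]
0.06 [315.4980356  260.07746853]
```

Run:
```python
from plant import r
print(r.close_job())
```

```text
the job is handed in; nothing more can be done
None
```

I handed the job in at about 36 s; the hand-in reports no verdict. I pried the cover open with the scraper to its 97° stop and laid the scraper flat on the table, about 0.27 m from the dispenser. The full-length roll went into both V rests, and I then shut the cover with the closed fingertips.

**Last checks**
- **Cover:** the side picture of the dispenser matches the first one to 0.06 px. A cover open by 0.06 rad would move its front edge about 0.9 px, so it is shut.
- **Roll:** I felt it seat at the expected height, and the top view through the half-open cover later showed both core ends in the rests. Just before release the core end was within about 3 mm along its axis. I could not look at it again under the shut cover.
- **Scraper and other things:** the scraper was seen flat. Nothing I could see had moved, and the arm was clear with no contact force. I did not look again at the short roll, the bare core or the rice bowl in the last pictures.

**What disagreed**
- **Fingertips:** the pictures showed the fingertips about 34–38 mm short of the reported tool point along the tool axis. I measured this and allowed for it in every grasp and placing.
- **Closing force:** while closing, the fingertips twice read a push of about 56–65 N, once jamming against the half-open cover and once on the final press. That is under the 120 N wrist limit. The 40 N limit applies to the arm or gripper body, and I judged only the fingertips to be touching.

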